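# Put the washed drip brewer together on its cup

## Robot

A 6-joint arm with a two-finger parallel gripper is mounted at the origin on the work surface. World frame = base frame: x ahead of the robot, y to its left, z up, the work surface at z = 0. Lengths are in m, angles in rad, forces in N, time in s.
With the tool pointing down it reaches from about 0.275 to 0.825 m from the base axis. Payload 5.2 kg.
Tool frame: the origin (TCP) lies at the very end of the fingers, on their centre line; the grasp point (between the pads) lies 19 mm behind it; y points along the fingers, z is the direction in which the jaws open and shut, and the axes are right-handed (so a half turn about y gives the same grasp; the last joint's range is limited). The gripper opens to 93 mm and grips with 3 to 60 N. Pads are 15 mm wide; open, the fingers measure 128 mm over their backs; the gripper's body (75 mm by 188 mm) begins 65 mm behind the grasp point.
Start: joints at [-1.305, 0.259, 1.535, -0, 1.348, -0.203], TCP at [0.249, -0.491, 0.219] pointing down, gripper open.
Joint ranges: [-3.14, 3.14], [-0.91, 2.08], [0.19, 2.58], [-1.22, 4.36], [0.22, 2.71], [-3.12, 3.12]. Speed limits (rad/s): [2.57, 2.57, 3.14, 3.14, 3.14, 3.14].

## Interface

Orientations are given as a 3x3 rotation matrix whose columns are the frame's x, y, z axes.
In Python, from workcell import sense, optics, manip gives the robot as it stands.
- The arm moves only by the shell command python3 -m creep 'ROWS' [OPENING] [FORCE]. ROWS is a JSON object of lists of equal length, an entry for each row: "travel": the shift along the tool's x, y, z scaled (see below), a list of three; "roll": the turn about the tool's y scaled (see below). A call has 1 to 20 rows; each row shifts and turns the commanded pose from where the row before left it, along the tool's axes as they then stand; what a row does not reach is not made up. The controller multiplies each number of a shift by 50 cm and each number of a turn by pi rad. A row lasts 1/10 s, in which the tool goes at most 50 mm and 8.59 degrees, less where a joint would pass 70% of its speed; a pose out of reach is approached as far as the arm can. A call with a number of a shift or a turn outside -1 to 1 is refused whole. A call with a gripper value outside its range is refused whole. OPENING is the closure, from 0 (fully open) to 1 (shut), set as the call begins (- or left out, the last holds). The fingers move at their own pace and stop on an object; FORCE is the grip in N (left out, the last holds). Time passes only in rows, so rows that do not move let the fingers close. It gives the time, the measured TCP pose, the force and the opening at its end, in the units of the state.
- sense(): the state, without advancing time (a new reading comes with each control period).
- optics.grab_frame(name): name is "scene" or "side" or "wrist"; returns a dict with "color" (400x640x3 uint8, blue, green, red), "fovy" (degrees; the focal length in pixels is half the picture's height over the tangent of half this angle, whatever the lens; pixels are square), "cx", "cy" (the principal point, pixels), "R" (3x3) and "t" (3): a world point X has camera coordinates R X + t. Camera axes: x right, y down, z forward; pixel columns grow to the right and rows downward; lengths in m; the calibration is good to about 2 mm. The wrist camera is an equidistant fisheye: a pixel r from the principal point sees the ray r / f radians off the axis. A picture is of the moment at which its call begins. There is no depth.
- manip.hand_in(): hands the job in, once; it reports no verdict.
The state is a dict: "clock": time; "q": joint angles; "joint_vel": joint speeds; "joint_torque": joint torques, N m; "position": TCP position; "orientation": TCP orientation; "ft_force": force on the tool from outside, world axes, zero at the start; "moment": the same for the moment, N m; "opening": opening from 0.0 (shut) to 1.0 (fully open).
Only numpy, scipy, OpenCV 4.12 (cv2) and the standard library are available. Lean on these libraries where they do the work, as an engineer would, in place of code of your own. Each camera call takes 0.05 s, during which the arm holds its last target.

## Task

Set up the steel drip brewer on the serving tray, one piece at a time: stand the white cup on the cork coaster, lay the drip plate in the cup's mouth, stand the chamber in the drip plate, put the press into the chamber and finish with the lid. Each piece must be properly seated and upright before the next goes on; set them down gently without dropping any, and leave the tamper, the glass and the milk jug standing where they are.

Things in the scene. Friction and masses are not known exactly. Their poses are not given: they have to be found in the camera images.
- cup: White ceramic cup with one side handle, 66 mm high, outer diameter 48 mm at the foot, 57 mm at 30 mm height and 60 mm at the rim; wall 4 mm, so the mouth is 52 mm wide. Origin: centre of its underside, z up. The handle is on its +y side, in its y-z plane, reaching 54 mm from the axis. 170 g or so.
- plate: Drip plate of the brewer: shallow round steel dish, outer diameter 66 mm, 17 mm high. Below, a round boss (diameter 43 mm, z 0 to 6 mm, bevelled) drops into the cup's mouth; the perforated floor (z 6 to 9 mm) rests on the cup's rim; an upright rim 2.5 mm thick runs up to z 17 mm (61 mm inside). Origin: centre of the boss's underside, z up. Lies right way up, on its boss. 70 g.
- chamber: Chamber of the brewer: plain steel beaker without handle or spout, perforated floor, 44 mm high, outer diameter 53 mm at the foot widening evenly to 62 mm at the rim; wall and floor 3 mm (inside 47 mm wide at the bottom, 56 mm at the mouth). Origin: centre of its underside, z up. Stands upright. 90 g.
- press: Press of the brewer: perforated steel disc, diameter 39 mm, 4 mm thick, with an upright stem (7 mm) in its middle and a round knob of diameter 12 mm from z 38 to 54 mm (total height). Inside the chamber the knob stands 13 mm above the chamber's rim. Origin: centre of the disc's underside, z up. Stands on its disc. 50 g.
- lid: Lid of the brewer: round, steel, outer diameter 74 mm. Skirt 70 mm inside, z 0 to 9 mm; the flat ring that rests on the chamber's rim is at z 6 to 9 mm; hollow dome in the middle (48 mm wide, 40 mm at its top, z 28 mm) that clears the press's knob; round knob of diameter 14 mm from z 30 to 46 mm. Origin: centre of the skirt's lower edge, z up. Lies right way up. 70 g.
- coaster: Round cork coaster, diameter 90 mm, 5 mm thick, stuck down on the wooden tray (off-centre, anywhere along it). Origin: centre of its underside, z up, so its top is 5 mm above the origin.
- tray: Dark wooden serving tray that stands fast on the bench (it does not slide), 300 mm (its x) by 200 mm (its y), floor 8 mm thick, rim 10 mm thick and 22 mm high all round. Origin: centre of its underside, z up.
- tamper: Coffee tamper standing on its steel base (diameter 58 mm), blue plastic handle (33 mm across at most), 85 mm high. Origin: centre of its underside. Not to be used; leave it alone.
- glass: Clear drinking glass, 72 mm high, diameter 48 mm at the foot and 60 mm at the rim. Origin: centre of its underside. Not to be used; leave it alone.
- jug: Small steel milk jug with a handle on its +y side (reaching 54 mm from the axis) and a spout opposite, 72 mm high, diameter 68 mm at the foot and 54 mm at the rim. Origin: centre of its underside. Not to be used; leave it alone.
Not all that is in view belongs to the job. Leave any pink look-alike of the press alone.

How it is judged:
On the way, in this order (a step that is already met when the one before it is completed fails the run):
1. the cup stands upright on the cork coaster (horizontal distance between cup and coaster below 0.015 m and z of cup in the frame of coaster between 0.002 and 0.008 m and angle between cup's own z axis and vertical below 0.1 rad), for 0.2 s.
2. the drip plate lies seated on the cup's mouth (horizontal distance between plate and cup below 0.008 m and z of plate in the frame of cup between 0.057 and 0.063 m and angle between plate's own z axis and vertical below 0.1 rad), for 0.2 s.
3. the chamber stands in the drip plate (horizontal distance between chamber and plate below 0.008 m and z of chamber in the frame of plate between 0.006 and 0.012 m and angle between chamber's own z axis and vertical below 0.1 rad), for 0.2 s.
4. the press is down on the chamber's floor (horizontal distance between press and chamber below 0.008 m and z of press in the frame of chamber between 0 and 0.006 m and angle between press's own z axis and vertical below 0.1 rad), for 0.2 s.
5. the lid sits on the chamber's rim (horizontal distance between lid and chamber below 0.008 m and z of lid in the frame of chamber between 0.035 and 0.041 m and angle between lid's own z axis and vertical below 0.1 rad), for 0.2 s.
At the end, for the whole second after the job is handed in: Cup upright on the coaster within 15 mm of its centre; drip plate on the cup, chamber in the plate, press inside the chamber and lid on the chamber, each fully seated (3 mm), within 8 mm of the axis of the piece that carries it, upright to 0.1 rad; all at rest (all of step 1 and all of step 2 and all of step 3 and all of step 4 and all of step 5 and linear speed of each of cup, plate, chamber, press, lid below 0.02 m/s); the robot touches nothing.
It fails at once if the tamper, the glass or the milk jug is pushed more than 30 mm or tipped over (distance of any of tamper, glass, jug from where it was at the start of the episode above 0.03 m or angle between any of tamper, glass, jug's own z axis and vertical above 0.5 rad).
It fails at once if a piece is dropped: it falls at over 0.5 m/s (13 mm or more) with no finger on it ((linear speed of cup above 0.5 m/s and contact force between the fingers and cup below 0.1 N) or (linear speed of plate above 0.5 m/s and contact force between the fingers and plate below 0.1 N) or (linear speed of chamber above 0.5 m/s and contact force between the fingers and chamber below 0.1 N) or (linear speed of press above 0.5 m/s and contact force between the fingers and press below 0.1 N) or (linear speed of lid above 0.5 m/s and contact force between the fingers and lid below 0.1 N)).
It also fails if it takes over 144 s, if anything falls off the work surface, if the arm or the gripper's body presses on something with over 40 N, if the wrist force passes 120 N, or if a joint passes its speed limit or range.

## Working session

There is one attempt and no reset: what is moved stays moved. The work goes in short steps, Python scripts to look and compute and a shell command to move; the robot and the scene stay as the last step left them, time stands still between calls to the robot, and variables do not carry over. Pictures are saved under pics/ and viewed, and the job is handed in when it is done.

```bash
ls; mkdir -p pics
python3 - <<'E'
from workcell import sense, optics, manip
import cv2
s=sense(); print({k:(v if not hasattr(v,'tolist') else v.tolist()) for k,v in s.items()})
for n in ("scene","side","wrist"):
    f=optics.grab_frame(n); cv2.imwrite(f"pics/{n}0.png",f["color"]); print(n,f["fovy"],f["cx"],f["cy"],f["R"],f["t"])
E
```

```text
pics
{'clock': 0.0, 'q': [-1.3047805564564467, 0.25932946525897493, 1.5360565145307545, -5.2277968227580325e-06, 1.3480136571401489, -0.20279848967687453], 'joint_vel': [-0.0001916888688933539, -0.0001785425400130701, -0.00034934798997808515, -0.0007126070158963473, -0.000610441153427182, -0.00023670240602020263], 'joint_torque': [0.0006320424836303573, -43.73128294944763, -28.40040385723114, 0.07193885743618011, 0.041622743010520935, -0.00014561708212568192], 'position': [0.24838051045235843, -0.4901141452817308, 0.21783566610713925], 'orientation': [[-0.8921042288567368, -0.0004799558493501879, 0.4518294086248809], [-0.4518295209562732, 0.0017420831223533334, -0.8921026001188538], [-0.0003589545258007529, -0.9999983673930559, -0.0017709779419634582]], 'ft_force': [-0.5087757789632179, -1.0819186510104253, 0.05516920182972304], 'moment': [0.007436454836601391, -0.025244551810546443, 0.00883033567188994], 'opening': 0.9966930185619696}
scene 56.92562767132187 325.0769128131437 200.08553282822015 [[-0.05164214  0.99863473  0.00785864]
 [ 0.71835678  0.04261245 -0.69436858]
 [-0.69375545 -0.03021338 -0.71957663]] [ 0.00691281 -0.30545836  1.32382684]
side 52.61634835159197 321.71058608394435 199.53228109137638 [[-0.90719969 -0.42047589  0.01373846]
 [-0.27217976  0.56171555 -0.78127704]
 [ 0.32079105 -0.71251362 -0.6240332 ]] [0.42235462 0.18326071 0.85794224]
wrist 65.70646984690485 317.3940386806052 202.5654951507344 [[ 4.51870261e-01 -8.92083505e-01 -5.35535123e-04]
 [-8.66461926e-01 -4.39034755e-01  2.37680910e-01]
 [-2.12266338e-01 -1.06936914e-01 -9.71343141e-01]] [-0.54946641 -0.02693714  0.38933723]
```

View pics/scene0.png

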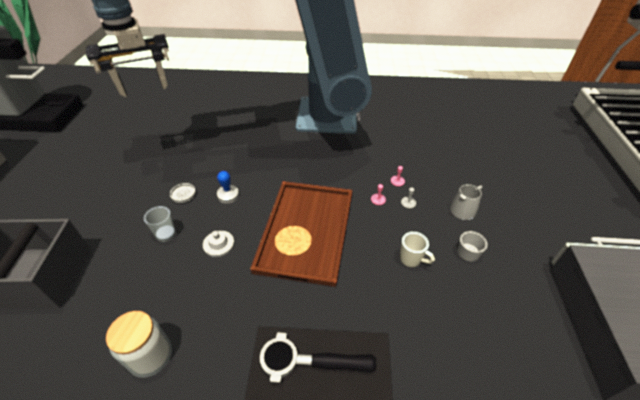

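View pics/side0.png

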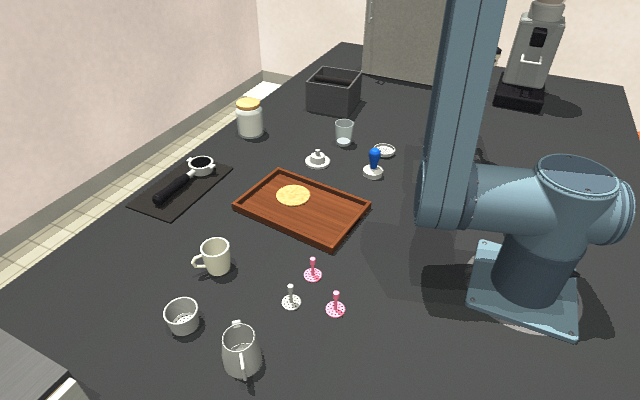

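View pics/wrist0.png

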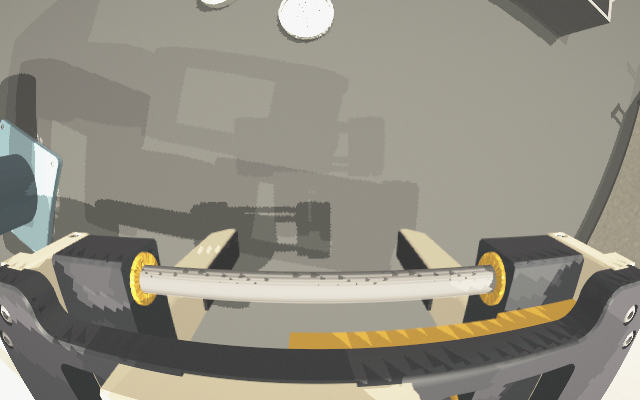

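```bash
cat > h.py <<'E'
import numpy as np, cv2
from workcell import sense, optics, manip
def foc(f): return 200/np.tan(np.radians(f["fovy"]/2))
def proj(f,X,fish=False):
    X=np.atleast_2d(X); c=X@np.array(f["R"]).T+np.array(f["t"]); F=foc(f)
    if fish:
        r=np.hypot(c[:,0],c[:,1])+1e-12; th=np.arctan2(r,c[:,2]); return np.c_[f["cx"]+F*th*c[:,0]/r,f["cy"]+F*th*c[:,1]/r]
    return np.c_[f["cx"]+F*c[:,0]/c[:,2],f["cy"]+F*c[:,1]/c[:,2]]
def ray(f,uv,fish=False):
    F=foc(f); u=(np.array(uv,float)-[f["cx"],f["cy"]])/F
    if fish:
        r=np.hypot(*u); d=np.array([u[0]/r*np.sin(r),u[1]/r*np.sin(r),np.cos(r)])
    else: d=np.array([u[0],u[1],1])
    R=np.array(f["R"]); return -R.T@np.array(f["t"]), R.T@d
def onz(f,uv,z,fish=False):
    o,d=ray(f,uv,fish); return o+d*(z-o[2])/d[2]
def circ(c,r,z,n=72):
    a=np.linspace(0,2*np.pi,n); return np.c_[c[0]+r*np.cos(a),c[1]+r*np.sin(a),0*a+z]
def crop(f,x0,y0,w,h,k,name,over=[],fish=False):
    im=cv2.resize(f["color"][y0:y0+h,x0:x0+w],None,fx=k,fy=k,interpolation=cv2.INTER_CUBIC)
    for P,col in over:
        p=(proj(f,P,fish)+0.5-[x0,y0])*k
        cv2.polylines(im,[np.round(p*8).astype(np.int32)],False,col,1,cv2.LINE_AA,3)
    for g in range(0,w,20): cv2.putText(im,str(x0+g),(g*k,8),0,.3,(0,255,255),1)
    for g in range(0,h,20): cv2.putText(im,str(y0+g),(0,g*k+4),0,.3,(0,255,255),1)
    cv2.imwrite("pics/"+name+".png",im)
E
python3 - <<'E'
from h import *
s=optics.grab_frame("scene"); d=optics.grab_frame("side")
import pickle; pickle.dump((s,d),open("f0.pkl","wb"))
crop(s,360,155,140,120,5,"s_r"); crop(s,130,165,130,100,6,"s_l")
crop(d,150,230,210,150,3,"d_r"); crop(d,290,110,120,80,6,"d_l")
E
```

```text
(no output)
```

View pics/s_r.png

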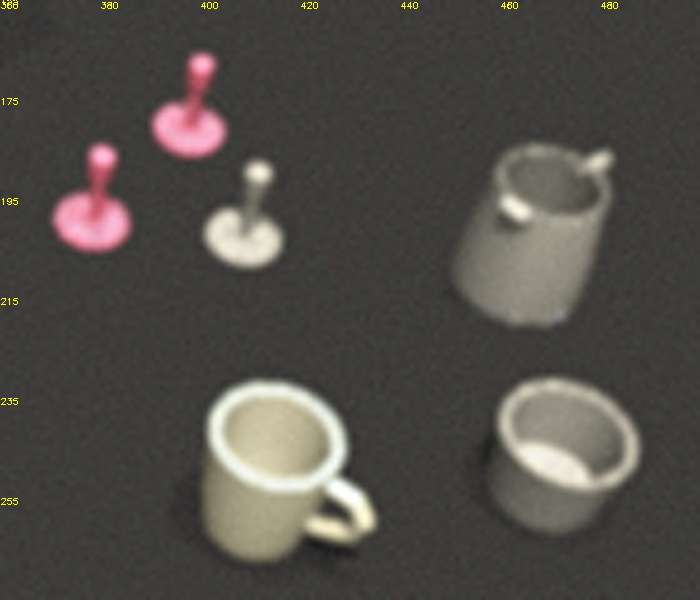

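View pics/s_l.png

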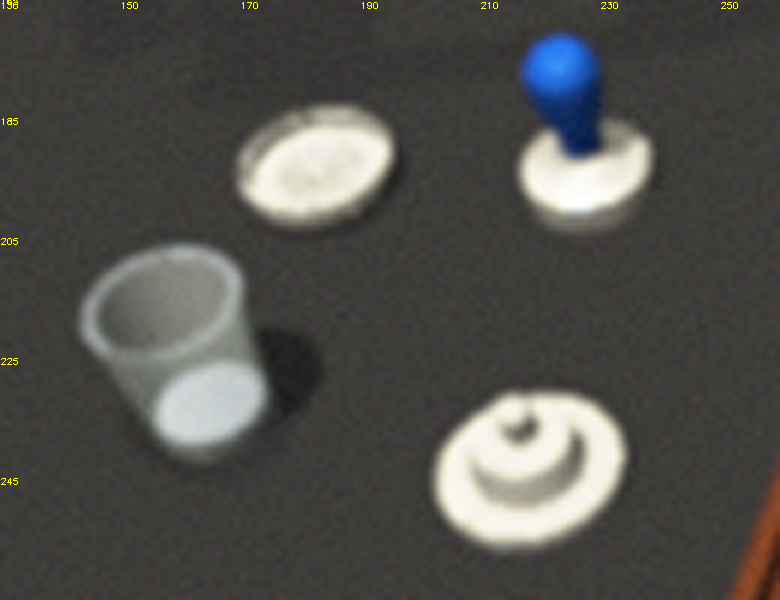

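View pics/d_r.png

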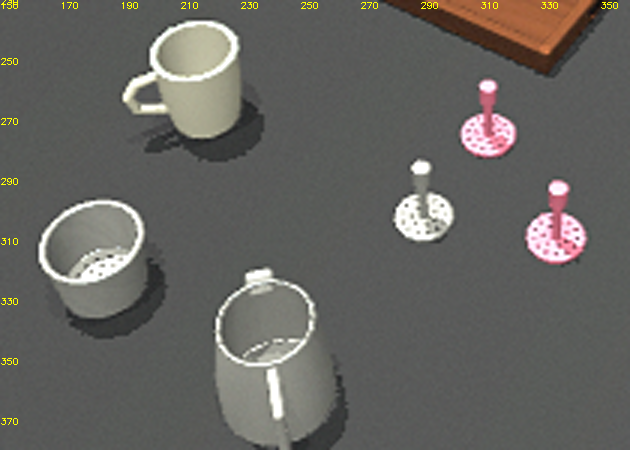

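View pics/d_l.png

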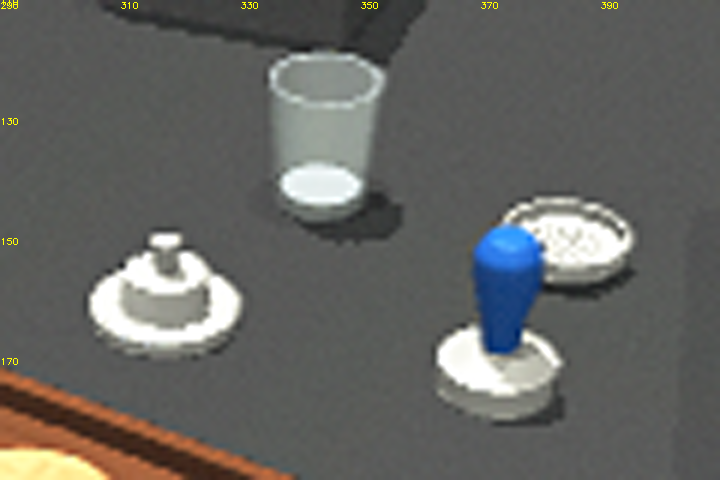

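```bash
cat > fit.py <<'E'
from h import *
import pickle
from scipy.optimize import minimize
s,d=pickle.load(open("f0.pkl","rb"))
S={'cup':((415.3,242),.066),'chamber':((473.3,241.7),.044),'press':((408.3,202.3),.003),'jug':((470.3,191.3),.072),
'plate':((182.4,192),.013),'lid':((218,243),.006),'glass':((156.7,215.2),.072),'tamper':((227.5,194.5),.01)}
for k,(uv,z) in S.items(): print(k,onz(s,uv,z).round(4))
D={'cup':((214.5,246.5),.066),'chamber':((180.5,313),.044),'press':((291,302),.003),'jug':((238,337),.072),'plate':((384,149.5),.013),'lid':((317.3,160.5),.006),'glass':((344.5,123),.072),'tamper':((372.7,170),.01)}
D={'cup':((214.5,246.5),.066),'chamber':((180.5,313),.044),'press':((291,302),.003),'jug':((238,337),.072),'plate':((384.5,149.5),.013),'lid':((317.3,160.7),.006),'glass':((344.5,123),.072),'tamper':((373,171),.01)}
for k,(uv,z) in D.items(): print(k,onz(d,uv,z).round(4))
E
python3 fit.py
```

```text
cup [0.6092 0.2314 0.066 ]
chamber [0.5831 0.3754 0.044 ]
press [0.4221 0.2456 0.003 ]
jug [0.4399 0.3917 0.072 ]
plate [ 0.4291 -0.3831  0.013 ]
lid [ 0.5936 -0.2422  0.006 ]
glass [ 0.5683 -0.3845  0.072 ]
tamper [ 0.4285 -0.2569  0.01  ]
cup [0.6051 0.2334 0.066 ]
chamber [0.5739 0.3833 0.044 ]
press [0.4188 0.2479 0.003 ]
jug [0.4379 0.3934 0.072 ]
plate [ 0.4262 -0.3782  0.013 ]
lid [ 0.591 -0.239  0.006]
glass [ 0.5636 -0.3786  0.072 ]
tamper [ 0.4207 -0.2552  0.01  ]
```

```bash
cat > fit2.py <<'E'
from h import *
import pickle
s,d=pickle.load(open("f0.pkl","rb"))
def grad(f):
    g=cv2.GaussianBlur(cv2.cvtColor(f["color"],cv2.COLOR_BGR2GRAY).astype(np.float32),(0,0),1.0)
    m=np.hypot(cv2.Sobel(g,5,1,0),cv2.Sobel(g,5,0,1)); return np.minimum(m,np.percentile(m,98))
def score(G,f,c,rings):
    v=0
    for r,z in rings:
        p=proj(f,circ(c,r,z)).astype(np.float32)
        v+=cv2.remap(G,p[:,0].reshape(1,-1),p[:,1].reshape(1,-1),cv2.INTER_LINEAR).mean()
    return v/len(rings)
M={'cup':((.607,.232),[(.030,.066),(.026,.066)]),'chamber':((.579,.379),[(.031,.044),(.028,.044)]),'press':((.420,.247),[(.0195,.002)]),
'jug':((.439,.392),[(.027,.072)]),'plate':((.428,-.381),[(.033,.017),(.0305,.017)]),'lid':((.592,-.241),[(.037,.009),(.037,.004)]),
'glass':((.566,-.382),[(.03,.072)]),'tamper':((.425,-.256),[(.029,.004)])}
if __name__=="__main__":
    Gs,Gd=grad(s),grad(d)
    for k,(c,rings) in M.items():
        out=[]
        for sel in ((1,0),(0,1),(1,1)):
            b=max((sel[0]*score(Gs,s,(x,y),rings)+sel[1]*score(Gd,d,(x,y),rings),x,y) for x in np.arange(c[0]-.012,c[0]+.0121,.001) for y in np.arange(c[1]-.012,c[1]+.0121,.001))
            out.append(tuple(np.round(b,4)))
        print(k,out)
    for f,n in ((s,'s'),(d,'d')):
        hsv=cv2.cvtColor(f["color"],cv2.COLOR_BGR2HSV)
        m=cv2.inRange(hsv,(12,60,150),(35,255,255)); nl,l,st,ce=cv2.connectedComponentsWithStats(m)
        for i in range(1,nl):
            if st[i,4]>200: 
                print(n,st[i],ce[i],onz(f,ce[i],.013))
                if 230<ce[i][0]<330: 
                    print("  ell", onz(f,cv2.fitEllipse(np.argwhere(l==i)[:,::-1].astype(np.float32) if 0 else max(cv2.findContours((l==i).astype(np.uint8),0,1)[0],key=len))[0],.013))
E
python3 fit2.py
```

```text
cup [(np.float64(181.7083), np.float64(0.603), np.float64(0.231)), (np.float64(166.1784), np.float64(0.607), np.float64(0.23)), (np.float64(339.3807), np.float64(0.604), np.float64(0.231))]
chamber [(np.float64(186.8202), np.float64(0.578), np.float64(0.373)), (np.float64(177.7699), np.float64(0.577), np.float64(0.376)), (np.float64(355.8453), np.float64(0.577), np.float64(0.376))]
press [(np.float64(252.4185), np.float64(0.421), np.float64(0.245)), (np.float64(209.8815), np.float64(0.42), np.float64(0.247)), (np.float64(460.769), np.float64(0.42), np.float64(0.247))]
jug [(np.float64(138.1871), np.float64(0.435), np.float64(0.391)), (np.float64(157.1917), np.float64(0.436), np.float64(0.392)), (np.float64(294.1039), np.float64(0.436), np.float64(0.392))]
plate [(np.float64(247.1222), np.float64(0.436), np.float64(-0.378)), (np.float64(169.1888), np.float64(0.429), np.float64(-0.382)), (np.float64(405.9922), np.float64(0.432), np.float64(-0.379))]
lid [(np.float64(255.8516), np.float64(0.592), np.float64(-0.243)), (np.float64(204.1645), np.float64(0.593), np.float64(-0.24)), (np.floa
[... 244 characters left out ...]
386))]
tamper [(np.float64(234.0706), np.float64(0.415), np.float64(-0.262)), (np.float64(197.6535), np.float64(0.426), np.float64(-0.268)), (np.float64(372.2255), np.float64(0.422), np.float64(-0.264))]
s [274 225  38  31 947] [292.61140444 240.156283  ] [ 0.57943277 -0.0576229   0.013     ]
  ell [ 0.57938964 -0.0576285   0.013     ]
s [ 106  311   46   44 1517] [128.468029   331.97231378] [ 0.8317806  -0.36339602  0.013     ]
d [236  97  24  14 242] [246.98347107 103.00826446] [ 0.98721804 -0.46654995  0.013     ]
  ell [ 0.98657803 -0.46553763  0.013     ]
d [276 184  35  22 587] [292.77172061 194.80579216] [ 0.57439078 -0.05213125  0.013     ]
  ell [ 0.57445742 -0.05204733  0.013     ]
```

Run:
```python
from fit2 import *
for uv,f in (((434.3,258.6),s),((191.5,262),d)):
    p=onz(f,uv,.033)[:2]; v=p-np.array([.605,.231]); print(p,np.hypot(*v),np.degrees(np.arctan2(v[1],v[0])))
st=sense(); print(np.array(st["orientation"]).round(3))
```

```text
[0.62936035 0.27884938] 0.05369348650566021 63.01913455856477
[0.64528133 0.2671038 ] 0.054093158954106435 41.86958575230357
[[-0.892 -0.     0.452]
 [-0.452  0.001 -0.892]
 [-0.    -1.    -0.001]]
```

```bash
cat > plan.py <<'E'
import sys
from h import *
# usage: plan.py x y z angle_deg  -> roll units, then total shift in tool axes (units), after the roll
x,y,z,a=map(float,sys.argv[1:5]); st=sense(); R=np.array(st["orientation"]); p=np.array(st["position"])
cur=np.degrees(np.arctan2(R[1,2],R[0,2])); roll=(cur-a+180)%360-180
c,s_=np.cos(np.radians(a)),np.sin(np.radians(a))
T=np.array([[s_,0,c],[-c,0,s_],[0,-1,0]]); v=T.T@(np.array([x,y,z])-p)
print("pos",p.round(4),"ang %.1f"%cur,"q",np.round(st["q"],2),"open %.3f"%st["opening"],"t %.1f"%st["clock"])
print("roll %.4f units"%(roll/180),"rows>=%d"%np.ceil(abs(roll)/8.5),"| shift units",(v/.5).round(4),"rows>=%d"%np.ceil(np.linalg.norm(v)/.05), "F",np.round(st["ft_force"],1))
E
python3 plan.py .605 .231 .22 -40
```

```text
pos [ 0.2485 -0.4904  0.2183] ang -63.1 q [-1.3   0.26  1.54  0.    1.35 -0.2 ] open 1.000 t 0.2
roll -0.1285 units rows>=3 | shift units [-1.5636 -0.0035 -0.3812] rows>=17 F [-0.1  0.3  0.2]
```

```bash
python3 -m creep '{"travel":[[0,0,0],[0,0,0],[0,0,0],[-0.09,0,-0.022],[-0.09,0,-0.022],[-0.09,0,-0.022],[-0.09,0,-0.022],[-0.09,0,-0.022],[-0.09,0,-0.022],[-0.09,0,-0.022],[-0.09,0,-0.022],[-0.09,0,-0.022],[-0.09,0,-0.022],[-0.09,0,-0.022],[-0.09,0,-0.022],[-0.09,0,-0.022],[-0.09,0,-0.022],[-0.09,0,-0.022],[-0.09,0,-0.022],[0,0,0]],"roll":[-0.043,-0.043,-0.043,0,0,0,0,0,0,0,0,0,0,0,0,0,0,0,0,0]}' 0 20; python3 plan.py .605 .231 .22 -40
python3 - <<'E'
from h import *
f=optics.grab_frame("wrist"); cv2.imwrite("pics/w1.png",f["color"]); print(proj(f,[[.605,.231,.066],[.605,.231,0]],True))
E
```

```text
clock: 2.25
position: [0.5768, 0.1794, 0.2177]
orientation: [[-0.638, 0.0, 0.77], [-0.77, 0.002, -0.638], [-0.002, -1.0, -0.001]]
ft_force: [-0.1, -0.1, 0.5]
opening: 1.0
pos [0.5768 0.1794 0.2177] ang -39.6 q [0.12 0.36 1.4  0.   1.38 0.81] open 1.000 t 2.2
roll 0.0020 units rows>=1 | shift units [-0.1154 -0.0045 -0.0231] rows>=2 F [-0.1 -0.1  0.5]
[[306.05160676 136.63493619]
 [308.02238409 135.24225776]]
```

View pics/w1.png

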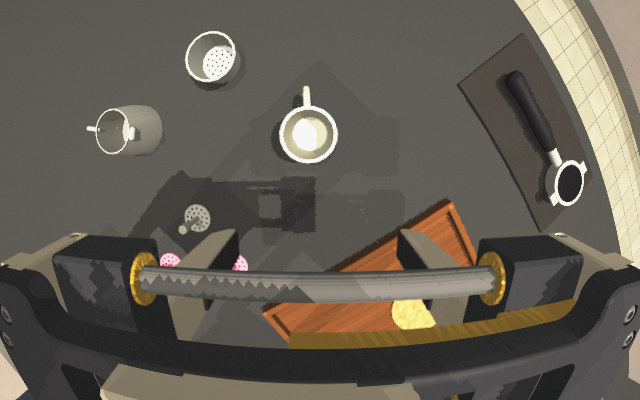

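```bash
cat > wfit.py <<'E'
from h import *
import sys
# wrist fit of rings: wfit(f,c0,[(r,z)..])
def wgrad(f):
    g=cv2.GaussianBlur(cv2.cvtColor(f["color"],cv2.COLOR_BGR2GRAY).astype(np.float32),(0,0),0.8)
    m=np.hypot(cv2.Sobel(g,5,1,0),cv2.Sobel(g,5,0,1)); return np.minimum(m,np.percentile(m,97))
def wfit(f,c,rings,w=.014,fish=True,G=None):
    G=wgrad(f) if G is None else G
    def sc(x,y):
        v=0
        for r,z in rings:
            p=proj(f,circ((x,y),r,z),fish).astype(np.float32)
            v+=cv2.remap(G,p[:,0].reshape(1,-1),p[:,1].reshape(1,-1),cv2.INTER_LINEAR).mean()
        return v/len(rings)
    b=max((sc(x,y),x,y) for x in np.arange(c[0]-w,c[0]+w,.002) for y in np.arange(c[1]-w,c[1]+w,.002))
    b=max((sc(x,y),x,y) for x in np.arange(b[1]-.003,b[1]+.003,.0005) for y in np.arange(b[2]-.003,b[2]+.003,.0005))
    return np.array(b[1:]),b[0]
E
python3 - <<'E'
from wfit import *
f=optics.grab_frame("wrist")
c,v=wfit(f,(.605,.231),[(.03,.066),(.026,.066)]); print(c,v)
p=onz(f,(306,88),.033,True)[:2]; w=p-c; print(p,np.hypot(*w),np.degrees(np.arctan2(w[1],w[0])))
for n,c0,r in (("chamber",(.577,.376),[(.031,.044),(.028,.044)]),("press",(.42,.247),[(.0195,.003)])): print(n,wfit(f,c0,r))
crop(f,250,60,120,120,5,"w1c",[(circ(c,.03,.066),(0,0,255)),(circ(c,.024,0),(255,0,0))],True)
E
```

```text
[0.6085 0.232 ] 171.8736
[0.63772643 0.27089319] 0.048650436556394776 53.076832352570186
chamber (array([0.5815, 0.3755]), np.float32(161.30614))
press (array([0.4215, 0.246 ]), np.float32(166.74083))
```

View pics/w1c.png

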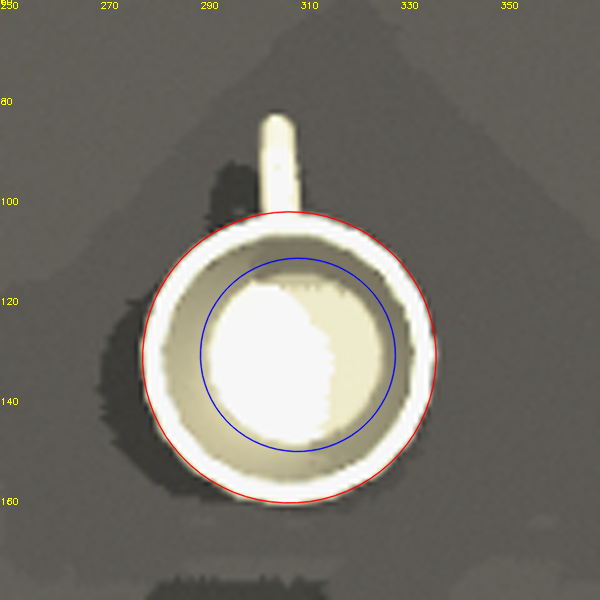

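```bash
python3 plan.py .6085 .232 .022 -38
```

```text
pos [0.5752 0.1753 0.2178] ang -39.8 q [ 0.11  0.35  1.41 -0.    1.38  0.81] open 1.000 t 2.4
roll -0.0099 units rows>=1 | shift units [-0.1303  0.3917 -0.0174] rows>=5 F [ 0.3 -0.6  0.4]
```

```bash
python3 -m creep '{"travel":[[0,0,0],[-0.065,0,-0.009],[-0.065,0,-0.009],[0,0.08,0],[0,0,0],[0,0,0]],"roll":[-0.01,0,0,0,0,0]}'; python3 plan.py .6085 .232 .022 -38
```

```text
clock: 2.95
position: [0.6075, 0.2295, 0.1782]
orientation: [[-0.618, -0.003, 0.786], [-0.786, -0.001, -0.618], [0.003, -1.0, -0.002]]
ft_force: [0.2, -0.4, -0.2]
opening: 0.999
pos [0.6075 0.2295 0.1782] ang -38.2 q [ 0.19  0.46  1.33 -0.    1.35  0.86] open 0.999 t 3.0
roll -0.0011 units rows>=1 | shift units [-0.0051  0.3125 -0.0015] rows>=4 F [ 0.2 -0.4 -0.2]
```

```bash
python3 -m creep '{"travel":[[-0.005,0,-0.001],[0,0.06,0],[0,0.06,0],[0,0.06,0],[0,0.05,0],[0,0.05,0],[0,0.032,0],[0,0,0],[0,0,0]],"roll":[0,0,0,0,0,0,0,0,0]}'; python3 plan.py .6085 .232 .022 -38;  python3 - <<'E'
from h import *
f=optics.grab_frame("wrist"); cv2.imwrite("pics/w2.png",f["color"])
E
```

```text
clock: 3.85
position: [0.6109, 0.2333, 0.0243]
orientation: [[-0.618, 0.002, 0.786], [-0.786, 0.0, -0.618], [-0.002, -1.0, 0.001]]
ft_force: [0.0, -0.1, 0.4]
opening: 1.004
pos [0.6109 0.2333 0.0243] ang -38.2 q [ 0.19  0.61  1.49 -0.    1.04  0.86] open 1.004 t 3.9
roll -0.0008 units rows>=1 | shift units [ 0.0049  0.0046 -0.0022] rows>=1 F [ 0.  -0.1  0.4]
```

View pics/w2.png

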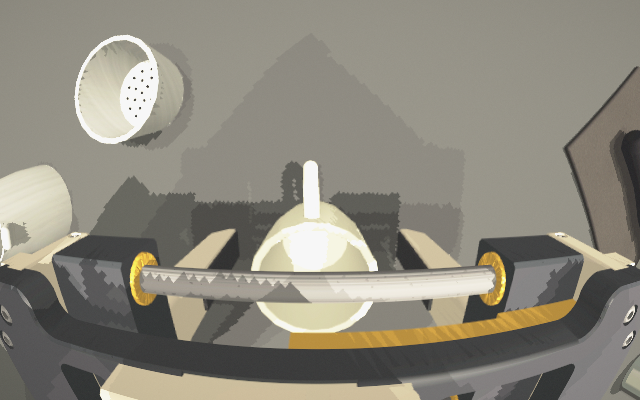

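```bash
python3 -m creep '{"travel":[[0,0,0],[0,0,0],[0,0,0],[0,0,0],[0,0,0],[0,0,0],[0,0,0],[0,0,0]],"roll":[0,0,0,0,0,0,0,0]}' 1 25; python3 -m creep '{"travel":[[0,0,0],[0,0,0],[0,-0.01,0],[0,-0.02,0],[0,-0.04,0],[0,-0.06,0],[0,-0.06,0],[0,0,0]],"roll":[0,0,0,0,0,0,0,0]}'; python3 plan.py .577 -.055 .13 -38
```

```text
clock: 4.7
position: [0.6097, 0.2336, 0.0228]
orientation: [[-0.617, 0.0, 0.787], [-0.787, 0.0, -0.617], [-0.0, -1.0, -0.0]]
ft_force: [-1.7, 1.3, 2.9]
opening: 0.624
clock: 5.5
position: [0.613, 0.234, 0.1232]
orientation: [[-0.617, 0.009, 0.787], [-0.787, 0.002, -0.617], [-0.007, -1.0, 0.006]]
ft_force: [1.0, -0.4, -1.9]
opening: 0.628
pos [0.613  0.234  0.1232] ang -38.1 q [ 0.2   0.51  1.4  -0.    1.22  0.86] open 0.628 t 5.5
roll -0.0007 units rows>=1 | shift units [ 0.4998 -0.0136  0.2991] rows>=6 F [ 1.  -0.4 -1.9]
```

```bash
python3 plan.py .515 -.135 .20 -38
```

```text
pos [0.613  0.234  0.1232] ang -38.1 q [ 0.2   0.51  1.4  -0.    1.22  0.86] open 0.628 t 5.5
roll -0.0007 units rows>=1 | shift units [ 0.7023 -0.1536  0.2999] rows>=8 F [ 1.  -0.4 -1.9]
```

```bash
python3 -m creep '{"travel":[[0.02,-0.03,0.01],[0.04,-0.03,0.02],[0.064,-0.03,0.027],[0.064,-0.03,0.027],[0.064,-0.03,0.027],[0.064,0,0.027],[0.064,0,0.027],[0.064,0,0.027],[0.064,0,0.027],[0.064,0,0.027],[0.064,0,0.027],[0.04,0,0.02],[0.02,0,0.01],[0,0,0],[0,0,0]],"roll":[0,0,0,0,0,0,0,0,0,0,0,0,0,0,0]}'; python3 plan.py .577 -.055 .13 -38;  python3 - <<'E'
from wfit import *
f=optics.grab_frame("wrist"); cv2.imwrite("pics/w3.png",f["color"])
c,v=wfit(f,(.577,-.055),[(.045,.013)]);print(c,v)
crop(f,180,60,280,200,2,"w3c",[(circ(c,.045,.013),(0,0,255))],True)
E
```

```text
clock: 7.0
position: [0.5138, -0.1332, 0.1923]
orientation: [[-0.618, -0.001, 0.787], [-0.787, 0.001, -0.618], [-0.0, -1.0, -0.001]]
ft_force: [-0.8, 0.5, -2.6]
opening: 0.623
pos [ 0.5138 -0.1332  0.1923] ang -38.1 q [-0.46  0.24  1.62  0.    1.28  0.2 ] open 0.623 t 7.0
roll -0.0008 units rows>=1 | shift units [-0.201   0.1245  0.0033] rows>=3 F [-0.8  0.5 -2.6]
[ 0.578  -0.0565] 170.38373
```

View pics/w3.png

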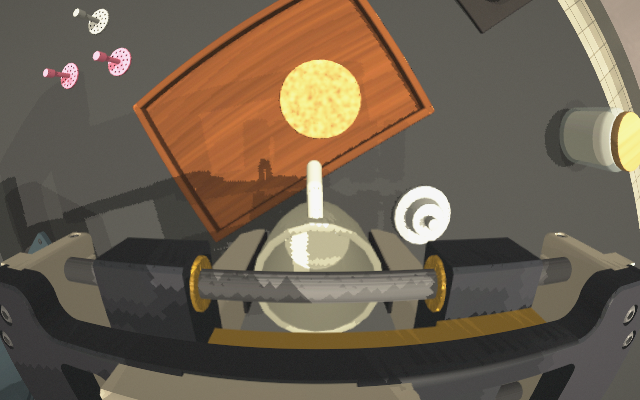

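View pics/w3c.png

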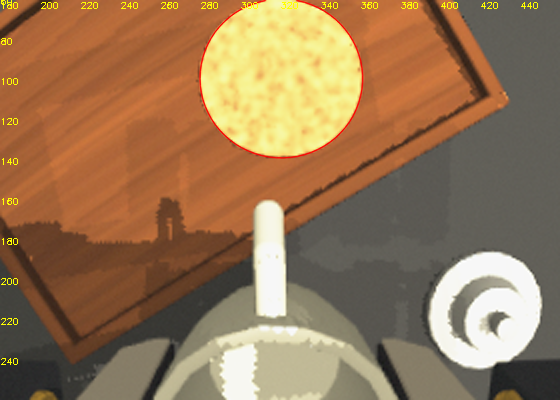

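```bash
python3 - <<'E'
from wfit import *
f=optics.grab_frame("wrist"); p=np.array(sense()["position"]);R=np.array(sense()["orientation"])
for dz in (-.0228,-.0208,-.0248):
    c,v=wfit(f,p[:2],[(.03,p[2]+dz+.066)],.01);print(p,dz,c,v,R.T@np.r_[c-p[:2],0])
    if dz==-.0228: crop(f,220,140,200,200,3,"w3d",[(circ(c,.03,p[2]+dz+.066),(0,0,255))],True)
E
python3 plan.py .578 -.0565 .13 -38
```

```text
[ 0.51412561 -0.13266833  0.19247476] -0.0228 [ 0.51312561 -0.13516833] 109.83094 [ 2.58495080e-03 -1.32311619e-06  7.53676075e-04]
[ 0.51412561 -0.13266833  0.19247476] -0.0208 [ 0.51412561 -0.13216833] 92.39247 [-3.93703459e-04  3.49327802e-07 -3.08216587e-04]
[ 0.51412561 -0.13266833  0.19247476] -0.0248 [ 0.51262561 -0.13566833] 126.54501 [ 3.28687101e-03 -1.46068258e-06  6.68189233e-04]
pos [ 0.5141 -0.1327  0.1925] ang -38.1 q [-0.46  0.24  1.62  0.    1.28  0.2 ] open 0.625 t 7.1
roll -0.0003 units rows>=1 | shift units [-0.1987  0.1249  0.0069] rows>=3 F [ 0.4  0.4 -2.3]
```

View pics/w3d.png

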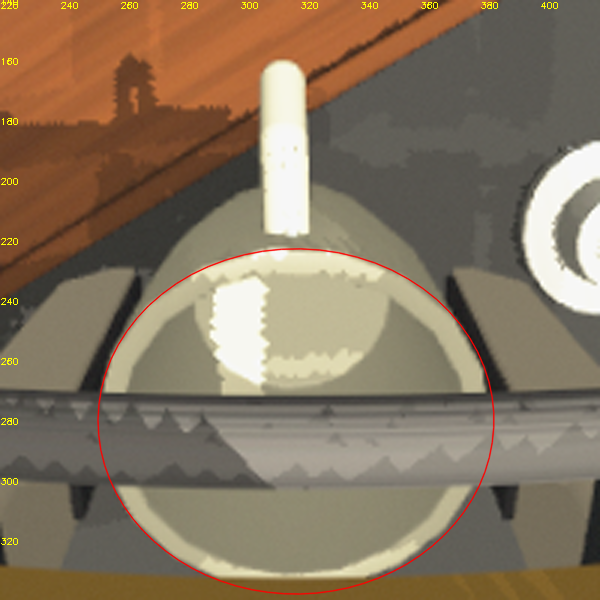

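```bash
python3 -m creep '{"travel":[[-0.02,0,0],[-0.06,0,0.001],[-0.06,0,0.001],[-0.045,0,0.001],[-0.02,0.02,0],[0,0.06,0],[0,0.06,0],[0,0.06,0],[0,0.05,0],[0,0.02,0],[0,0,0],[0,0,0]],"roll":[0,0,0,0,0,0,0,0,0,0,0,0]}'; python3 plan.py .580 -.054 .038 -38
```

```text
clock: 8.3
position: [0.5792, -0.0541, 0.0584]
orientation: [[-0.617, 0.001, 0.787], [-0.787, -0.0, -0.617], [-0.0, -1.0, 0.001]]
ft_force: [0.2, -0.7, -2.0]
opening: 0.625
pos [ 0.5792 -0.0541  0.0584] ang -38.1 q [-0.28  0.46  1.66 -0.    1.02  0.38] open 0.625 t 8.3
roll -0.0006 units rows>=1 | shift units [-0.0012  0.0408  0.0011] rows>=1 F [ 0.2 -0.7 -2. ]
```

```bash
python3 -m creep '{"travel":[[0,0.02,0],[0,0.008,0],[0,0.006,0],[0,0,0],[0,0,0]],"roll":[0,0,0,0,0]}'; python3 -m creep '{"travel":[[0,0.004,0],[0,0.002,0],[0,0,0],[0,0,0]],"roll":[0,0,0,0]}';python3 - <<'E'
from wfit import *
f=optics.grab_frame("side"); crop(f,230,140,150,110,5,"d4")
E
```

```text
clock: 8.8
position: [0.5787, -0.0542, 0.0408]
orientation: [[-0.617, 0.0, 0.787], [-0.787, -0.0, -0.617], [-0.0, -1.0, 0.0]]
ft_force: [-1.0, 1.7, -2.2]
opening: 0.624
clock: 9.2
position: [0.5786, -0.0542, 0.0377]
orientation: [[-0.617, -0.0, 0.787], [-0.787, -0.0, -0.617], [0.0, -1.0, -0.0]]
ft_force: [1.0, -0.2, -1.6]
opening: 0.623
```

View pics/d4.png

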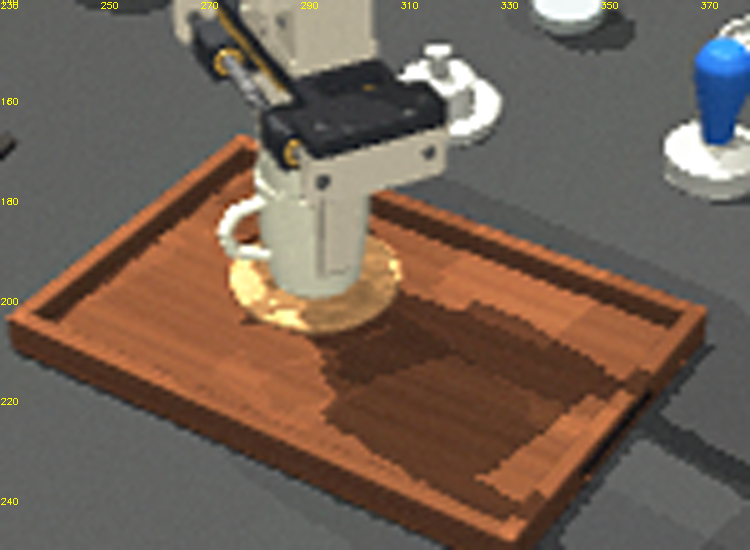

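```bash
python3 -m creep '{"travel":[[0,0.002,0],[0,0,0],[0,0,0]],"roll":[0,0,0]}'; python3 -m creep '{"travel":[[0,0.002,0],[0,0,0],[0,0,0]],"roll":[0,0,0]}'
```

```text
clock: 9.55
position: [0.5786, -0.0541, 0.0366]
orientation: [[-0.617, -0.0, 0.787], [-0.787, -0.0, -0.617], [0.0, -1.0, -0.0]]
ft_force: [0.1, -0.1, -1.9]
opening: 0.622
clock: 9.85
position: [0.5787, -0.0542, 0.0358]
orientation: [[-0.617, 0.0, 0.787], [-0.787, -0.0, -0.617], [-0.0, -1.0, 0.0]]
ft_force: [0.1, 0.7, -0.1]
opening: 0.624
```

```bash
python3 -m creep '{"travel":[[0,0.001,0],[0,0,0],[0,0,0]],"roll":[0,0,0]}';  python3 -m creep '{"travel":[[0,0,0],[0,0,0],[0,0,0],[0,0,0],[0,0,0]],"roll":[0,0,0,0,0]}' 0; python3 -m creep '{"travel":[[0,-0.02,0],[0,-0.05,0],[0,-0.06,0],[0,-0.08,0],[0,-0.08,0],[0,-0.06,0],[0,0,0],[0,0,0]],"roll":[0,0,0,0,0,0,0,0]}'; python3 plan.py .5 -.16 .218 -38
python3 - <<'E'
from wfit import *
f=optics.grab_frame("side"); crop(f,230,140,150,110,5,"d5")
E
```

```text
clock: 10.15
position: [0.5788, -0.0541, 0.0357]
orientation: [[-0.617, 0.001, 0.787], [-0.787, -0.0, -0.617], [-0.0, -1.0, 0.001]]
ft_force: [-1.5, 1.2, 5.4]
opening: 0.629
clock: 10.65
position: [0.5786, -0.0542, 0.035]
orientation: [[-0.617, -0.0, 0.787], [-0.787, 0.0, -0.617], [0.0, -1.0, -0.0]]
ft_force: [-0.1, -0.3, 0.9]
opening: 0.98
clock: 11.45
position: [0.5789, -0.0542, 0.2114]
orientation: [[-0.617, 0.002, 0.787], [-0.787, -0.001, -0.617], [-0.001, -1.0, 0.002]]
ft_force: [-0.3, -0.0, -0.3]
opening: 1.002
pos [ 0.5789 -0.0542  0.2114] ang -38.1 q [-0.29  0.32  1.47 -0.    1.35  0.38] open 1.002 t 11.4
roll -0.0007 units rows>=1 | shift units [ 0.2639 -0.0132  0.0059] rows>=3 F [-0.3 -0.  -0.3]
```

View pics/d5.png

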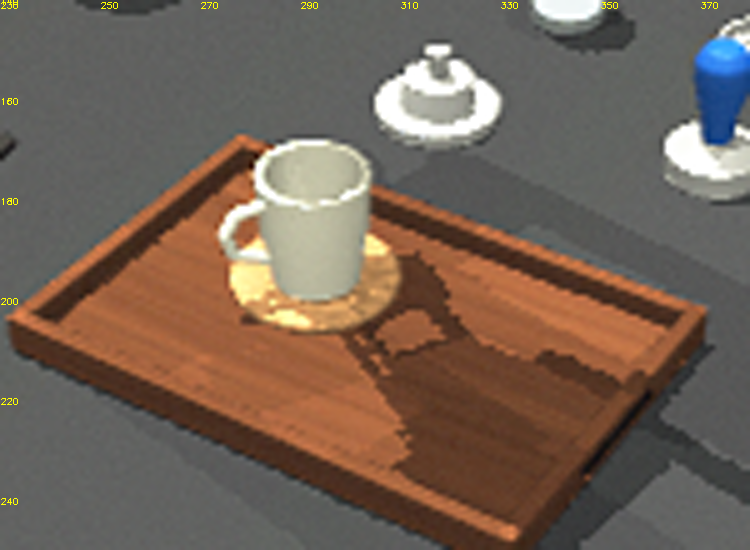

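```bash
python3 plan.py .39 -.435 .20 -38
```

```text
pos [ 0.5781 -0.054   0.21  ] ang -38.1 q [-0.29  0.32  1.47 -0.    1.35  0.38] open 1.000 t 11.5
roll -0.0007 units rows>=1 | shift units [0.8321 0.02   0.1726] rows>=9 F [-0.5  1.2 -0.4]
```

```bash
python3 -m creep '{"travel":[[0.06,0,0.012],[0.09,0,0.019],[0.09,0,0.019],[0.09,0,0.019],[0.09,0,0.019],[0.09,0.01,0.019],[0.09,0.01,0.019],[0.09,0,0.019],[0.09,0,0.019],[0.05,0,0.01],[0,0,0],[0,0,0]],"roll":[0,0,0,0,0,0,0,0,0,0,0,0]}'; python3 plan.py .39 -.435 .20 -38;  python3 - <<'E'
from wfit import *
f=optics.grab_frame("wrist"); cv2.imwrite("pics/w6.png",f["color"])
c,v=wfit(f,(.431,-.38),[(.033,.017),(.0305,.017)]);print(c,v)
crop(f,230,40,160,200,3,"w6c",[(circ(c,.033,.017),(0,0,255)),(circ(c,.0305,.017),(0,0,255))],True)
print(-np.array(f["R"]).T@f["t"]-np.array(sense()["position"]))
E
```

```text
clock: 12.7
position: [0.3901, -0.4337, 0.1984]
orientation: [[-0.619, -0.002, 0.786], [-0.786, 0.003, -0.619], [-0.002, -1.0, -0.003]]
ft_force: [0.6, -0.3, 0.9]
opening: 1.0
pos [ 0.3901 -0.4337  0.1984] ang -38.2 q [-1.03  0.33  1.48  0.    1.33 -0.36] open 1.000 t 12.7
roll -0.0012 units rows>=1 | shift units [ 0.0022 -0.0033  0.0015] rows>=1 F [ 0.6 -0.3  0.9]
[ 0.43   -0.3815] 119.742035
[0.04096908 0.05067949 0.16608554]
```

View pics/w6.png

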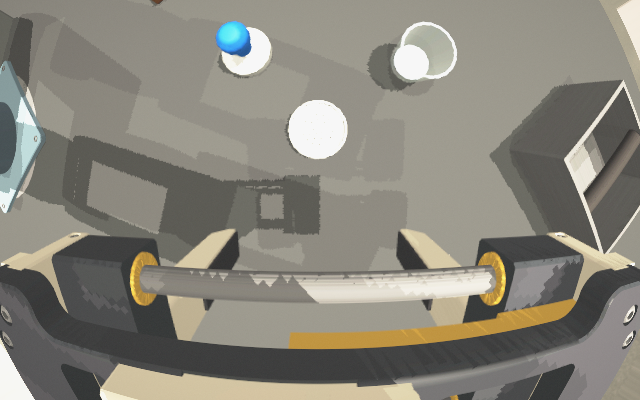

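View pics/w6c.png

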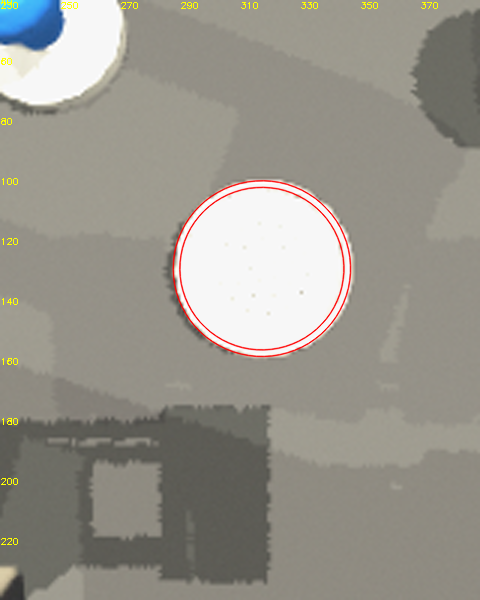

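```bash
python3 plan.py .430 -.3815 .03 -38.2
```

```text
pos [ 0.3907 -0.433   0.1988] ang -38.1 q [-1.03  0.33  1.48  0.    1.33 -0.36] open 0.998 t 12.8
roll 0.0004 units rows>=1 | shift units [-0.1297  0.3375 -0.0019] rows>=4 F [ 0.  -0.4 -0.4]
```

```bash
python3 -m creep '{"travel":[[-0.05,0,0],[-0.05,0,-0.001],[-0.03,0.02,-0.001],[0,0.08,0],[0,0.08,0],[0,0.08,0],[0,0.05,0],[0,0.027,0],[0,0,0],[0,0,0],[0,0,0]],"roll":[0,0,0,0,0,0,0,0,0,0,0]}'; python3 plan.py .430 -.3815 .004 -38.2;  python3 - <<'E'
from wfit import *
f=optics.grab_frame("wrist"); cv2.imwrite("pics/w7.png",f["color"])
E
```

```text
clock: 13.85
position: [0.4312, -0.3835, 0.0333]
orientation: [[-0.617, 0.002, 0.787], [-0.787, -0.002, -0.617], [0.001, -1.0, 0.003]]
ft_force: [-0.3, -1.0, 1.0]
opening: 1.003
pos [ 0.4312 -0.3835  0.0333] ang -38.1 q [-0.92  0.49  1.69  0.    0.96 -0.26] open 1.003 t 13.8
roll 0.0006 units rows>=1 | shift units [-0.0017  0.0586 -0.0043] rows>=1 F [-0.3 -1.   1. ]
```

View pics/w7.png

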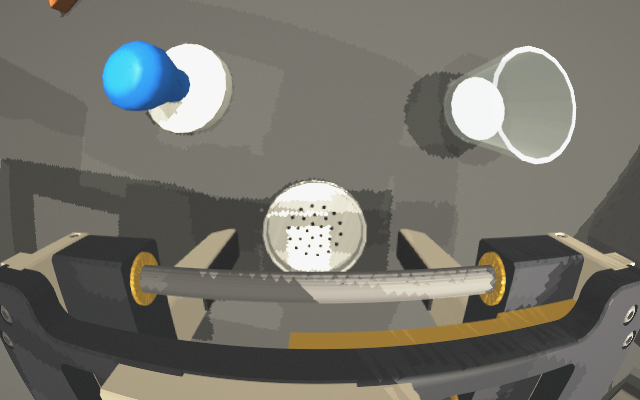

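```bash
python3 - <<'E'
from wfit import *
f=optics.grab_frame("wrist"); print(wfit(f,(.430,-.3815),[(.033,.017),(.033,.006)],.006))
E
python3 -m creep '{"travel":[[-0.001,0.02,-0.003],[0,0.02,0],[0,0.01,0],[0,0.006,0],[0,0,0],[0,0,0]],"roll":[0,0,0,0,0,0]}'; python3 plan.py .430 -.3815 .004 -38.2
```

```text
(array([ 0.4305, -0.382 ]), np.float32(145.36148))
clock: 14.55
position: [0.4293, -0.3813, 0.0036]
orientation: [[-0.617, -0.0, 0.787], [-0.787, 0.0, -0.617], [-0.0, -1.0, -0.0]]
ft_force: [0.4, 0.9, 0.1]
opening: 1.002
pos [ 0.4293 -0.3813  0.0036] ang -38.1 q [-0.92  0.53  1.72  0.    0.9  -0.26] open 1.002 t 14.6
roll 0.0004 units rows>=1 | shift units [-0.0005 -0.0009  0.0013] rows>=1 F [0.4 0.9 0.1]
```

```bash
python3 -m creep '{"travel":[[0,0,0],[0,0,0],[0,0,0],[0,0,0],[0,0,0],[0,0,0],[0,0,0]],"roll":[0,0,0,0,0,0,0]}' 1 20; python3 -m creep '{"travel":[[0,0,0],[0,-0.006,0],[0,-0.02,0],[0,-0.03,0],[0,-0.06,0],[0,-0.08,0],[0,-0.08,0],[0,-0.08,0],[0,-0.04,0],[0,0,0],[0,0,0]],"roll":[0,0,0,0,0,0,0,0,0,0,0]}'; python3 plan.py .5 -.14 .20 -38.2
python3 - <<'E'
from wfit import *
f=optics.grab_frame("wrist"); cv2.imwrite("pics/w8.png",f["color"])
E
```

```text
clock: 15.25
position: [0.4294, -0.3814, 0.0038]
orientation: [[-0.617, 0.0, 0.787], [-0.787, -0.0, -0.617], [0.0, -1.0, 0.0]]
ft_force: [0.3, 0.1, 1.5]
opening: 0.694
clock: 16.35
position: [0.4291, -0.3809, 0.2015]
orientation: [[-0.617, -0.0, 0.787], [-0.787, 0.0, -0.617], [0.0, -1.0, -0.0]]
ft_force: [-0.4, 0.4, -2.0]
opening: 0.698
pos [ 0.4291 -0.3809  0.2015] ang -38.1 q [-0.92  0.31  1.5  -0.    1.33 -0.26] open 0.698 t 16.4
roll 0.0005 units rows>=1 | shift units [-0.4664  0.0029 -0.1865] rows>=6 F [-0.4  0.4 -2. ]
```

View pics/w8.png

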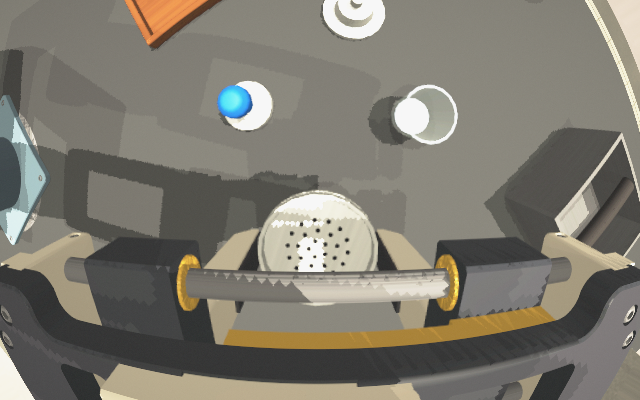

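```bash
cat > held.py <<'E'
from wfit import *
import sys
# held.py r zoff : fit held ring radius r at TCP z + zoff
f=optics.grab_frame("wrist"); st=sense(); p=np.array(st["position"]);R=np.array(st["orientation"])
for dz in (-.002,-.001,0,.001,.002):
    rings=[(float(a),p[2]+float(sys.argv[2])+dz) for a in sys.argv[1].split(',')]
    c,v=wfit(f,p[:2],rings,.01); print("dz",dz,"score %.1f"%v,"tool offset mm",(1000*R.T@np.r_[c-p[:2],0]).round(1))
E
python3 held.py .033,.0305 .0135; python3 plan.py .525 -.12 .20 -38.2
```

```text
dz -0.002 score 107.3 tool offset mm [-1.9 -0.   1.7]
dz -0.001 score 107.6 tool offset mm [-2.1  0.   0.3]
dz 0 score 110.3 tool offset mm [-2.4 -0.   0.6]
dz 0.001 score 109.4 tool offset mm [-2.8  0.   0.3]
dz 0.002 score 107.0 tool offset mm [-3.1  0.   0.7]
pos [ 0.4285 -0.3803  0.1998] ang -38.1 q [-0.92  0.31  1.5  -0.    1.33 -0.26] open 0.694 t 16.4
roll 0.0004 units rows>=1 | shift units [-5.284e-01 -5.000e-04 -1.703e-01] rows>=6 F [ 0.   1.  -1.1]
```

```bash
python3 -m creep '{"travel":[[-0.03,0,-0.01],[-0.06,0,-0.02],[-0.08,0,-0.026],[-0.08,0,-0.026],[-0.08,0,-0.026],[-0.08,0,-0.026],[-0.07,0,-0.022],[-0.05,0,-0.016],[0,0,0],[0,0,0],[0,0,0]],"roll":[0,0,0,0,0,0,0,0,0,0,0]}'; python3 plan.py .525 -.12 .20 -38.2
python3 - <<'E'
from wfit import *
f=optics.grab_frame("wrist"); cv2.imwrite("pics/w9.png",f["color"])
c,v=wfit(f,(.577,-.0565),[(.03,.079),(.026,.079)]);print(c,v)
st=sense(); p=np.array(st["position"]);R=np.array(st["orientation"])
o=p[:2]+R[:2,0]*-.0024
crop(f,220,60,200,250,3,"w9c",[(circ(c,.03,.079),(0,0,255)),(circ(c,.026,.079),(0,0,255)),(circ(o,.033,p[2]+.0135),(0,200,0)),(circ(p[:2],.033,p[2]+.0135),(200,0,0))],True)
E
```

```text
clock: 17.55
position: [0.5247, -0.1199, 0.201]
orientation: [[-0.618, -0.001, 0.787], [-0.787, 0.0, -0.618], [0.001, -1.0, -0.001]]
ft_force: [-0.2, 1.0, -1.1]
opening: 0.694
pos [ 0.5247 -0.1199  0.201 ] ang -38.1 q [-0.43  0.25  1.59 -0.    1.3   0.23] open 0.694 t 17.6
roll 0.0004 units rows>=1 | shift units [-0.0003  0.0021  0.0005] rows>=1 F [-0.2  1.  -1.1]
[ 0.5775 -0.056 ] 143.93164
```

View pics/w9c.png

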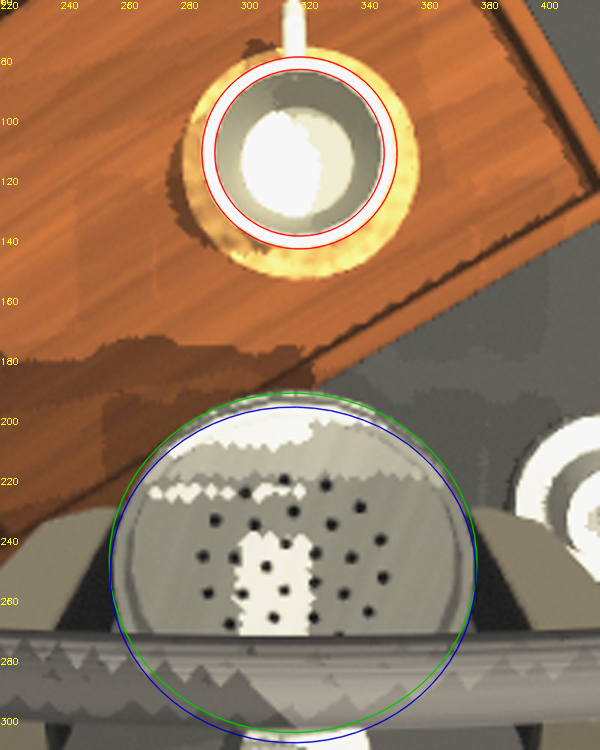

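```bash
python3 plan.py .5760 -.0574 .10 -38.2
```

```text
pos [ 0.5247 -0.1203  0.2012] ang -38.2 q [-0.43  0.25  1.59 -0.    1.3   0.23] open 0.695 t 17.6
roll 0.0001 units rows>=1 | shift units [-0.1623  0.2024  0.0028] rows>=3 F [ 0.7  0.7 -1.7]
```

```bash
python3 -m creep '{"travel":[[-0.03,0,0],[-0.05,0,0.001],[-0.05,0,0.001],[-0.032,0.02,0.001],[0,0.05,0],[0,0.05,0],[0,0.05,0],[0,0.032,0],[0,0,0],[0,0,0],[0,0,0]],"roll":[0,0,0,0,0,0,0,0,0,0,0]}'; python3 plan.py .5760 -.0574 .077 -38.2
python3 - <<'E'
from wfit import *
f=optics.grab_frame("wrist"); cv2.imwrite("pics/w10.png",f["color"])
f=optics.grab_frame("side"); crop(f,230,130,150,110,5,"d10")
E
```

```text
clock: 18.7
position: [0.5773, -0.0572, 0.1016]
orientation: [[-0.618, 0.002, 0.787], [-0.787, -0.001, -0.618], [-0.001, -1.0, 0.002]]
ft_force: [0.5, -0.3, -1.0]
opening: 0.699
pos [ 0.5773 -0.0572  0.1016] ang -38.1 q [-0.29  0.41  1.62 -0.    1.11  0.37] open 0.699 t 18.7
roll 0.0004 units rows>=1 | shift units [ 0.0019  0.0492 -0.0017] rows>=1 F [ 0.5 -0.3 -1. ]
```

View pics/w10.png

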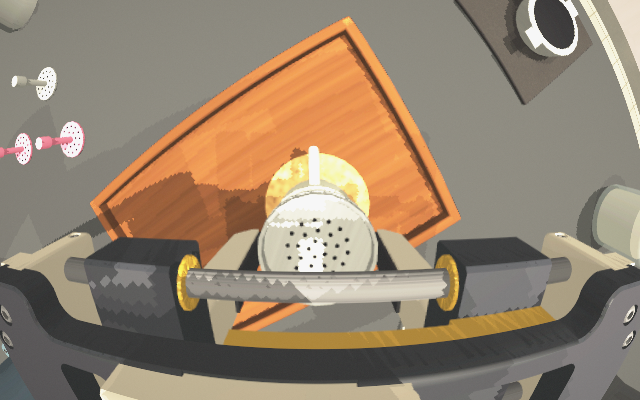

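View pics/d10.png

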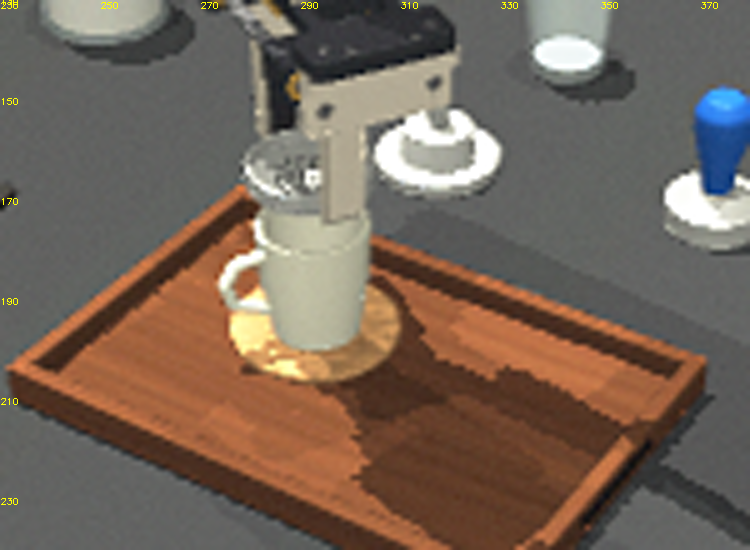

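```bash
python3 plan.py .5760 -.0574 .077 -38.2; python3 -m creep '{"travel":[[0.001,0.02,-0.001],[0,0.01,0],[0,0.006,0],[0,0.004,0],[0,0,0],[0,0,0],[0,0,0]],"roll":[0,0,0,0,0,0,0]}'; python3 plan.py .5760 -.0574 .077 -38.2
```

```text
pos [ 0.5773 -0.0572  0.1018] ang -38.1 q [-0.29  0.41  1.62  0.    1.11  0.37] open 0.694 t 18.8
roll 0.0004 units rows>=1 | shift units [ 0.0019  0.0497 -0.0017] rows>=1 F [-0.6 -0.2 -1.4]
clock: 19.5
position: [0.5759, -0.057, 0.0809]
orientation: [[-0.617, 0.0, 0.787], [-0.787, -0.0, -0.617], [-0.0, -1.0, 0.0]]
ft_force: [0.4, -0.3, -1.0]
opening: 0.698
pos [ 0.5759 -0.057   0.0809] ang -38.1 q [-0.29  0.43  1.64 -0.    1.06  0.37] open 0.698 t 19.5
roll 0.0004 units rows>=1 | shift units [0.0005 0.0077 0.0006] rows>=1 F [ 0.4 -0.3 -1. ]
```

```bash
python3 -m creep '{"travel":[[0,0.004,0],[0,0,0],[0,0,0]],"roll":[0,0,0]}';python3 -m creep '{"travel":[[0,0.003,0],[0,0,0],[0,0,0]],"roll":[0,0,0]}'
```

```text
clock: 19.8
position: [0.5757, -0.057, 0.0786]
orientation: [[-0.617, -0.0, 0.787], [-0.787, 0.0, -0.617], [0.0, -1.0, -0.0]]
ft_force: [-0.9, 0.2, -0.9]
opening: 0.699
clock: 20.1
position: [0.5757, -0.057, 0.0771]
orientation: [[-0.617, -0.0, 0.787], [-0.787, 0.0, -0.617], [0.0, -1.0, -0.0]]
ft_force: [-0.5, 0.6, -0.9]
opening: 0.697
```

```bash
python3 -m creep '{"travel":[[0,0.002,0],[0,0,0],[0,0,0]],"roll":[0,0,0]}';python3 -m creep '{"travel":[[0,0.001,0],[0,0,0],[0,0,0]],"roll":[0,0,0]}'; python3 -m creep '{"travel":[[0,0.001,0],[0,0,0],[0,0,0]],"roll":[0,0,0]}'
```

```text
clock: 20.4
position: [0.5758, -0.057, 0.0769]
orientation: [[-0.617, 0.0, 0.787], [-0.787, -0.0, -0.617], [-0.0, -1.0, 0.0]]
ft_force: [-2.1, 0.7, 5.4]
opening: 0.698
clock: 20.7
position: [0.5758, -0.057, 0.0769]
orientation: [[-0.617, 0.001, 0.787], [-0.787, -0.0, -0.617], [-0.0, -1.0, 0.001]]
ft_force: [-2.8, 1.0, 7.4]
opening: 0.696
clock: 21.0
position: [0.5759, -0.057, 0.0768]
orientation: [[-0.617, 0.001, 0.787], [-0.787, -0.0, -0.617], [-0.0, -1.0, 0.001]]
ft_force: [-4.4, 0.1, 12.3]
opening: 0.693
```

```bash
python3 -m creep '{"travel":[[0,-0.002,0],[0,0,0],[0,0,0],[0,0,0],[0,0,0],[0,0,0]],"roll":[0,0,0,0,0,0]}' 0; python3 -m creep '{"travel":[[0,-0.02,0],[0,-0.05,0],[0,-0.06,0],[0,-0.06,0],[0,-0.06,0],[0,0,0],[0,0,0]],"roll":[0,0,0,0,0,0,0]}'; python3 plan.py .545 .31 .218 -38
python3 - <<'E'
from wfit import *
f=optics.grab_frame("side"); crop(f,230,130,150,110,5,"d11"); 
f=optics.grab_frame("wrist"); cv2.imwrite("pics/w11.png",f["color"])
E
```

```text
clock: 21.6
position: [0.5757, -0.057, 0.076]
orientation: [[-0.617, -0.0, 0.787], [-0.787, 0.0, -0.617], [0.0, -1.0, -0.0]]
ft_force: [-0.4, -0.7, -0.9]
opening: 1.0
clock: 22.3
position: [0.576, -0.0571, 0.2022]
orientation: [[-0.617, 0.002, 0.787], [-0.787, -0.001, -0.617], [-0.001, -1.0, 0.002]]
ft_force: [-0.5, 0.2, -0.7]
opening: 1.003
pos [ 0.576  -0.0571  0.2022] ang -38.1 q [-0.29  0.32  1.49 -0.    1.33  0.37] open 1.003 t 22.3
roll -0.0007 units rows>=1 | shift units [-0.5403 -0.0315 -0.5009] rows>=8 F [-0.5  0.2 -0.7]
```

View pics/d11.png

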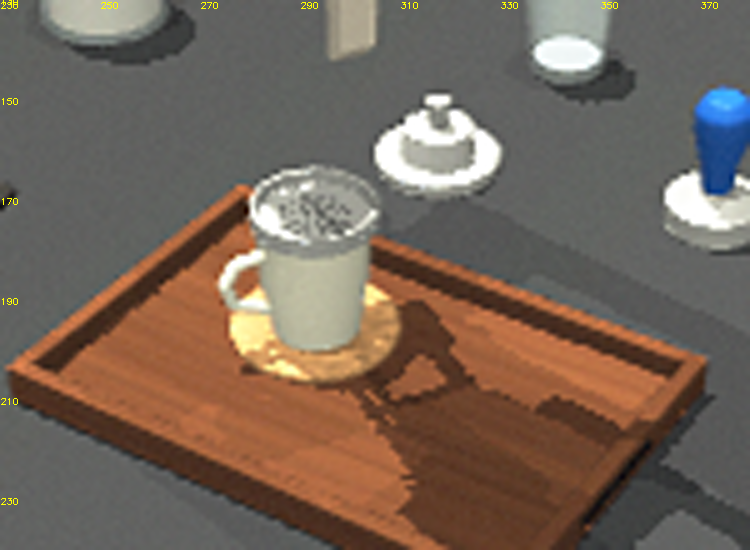

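View pics/w11.png

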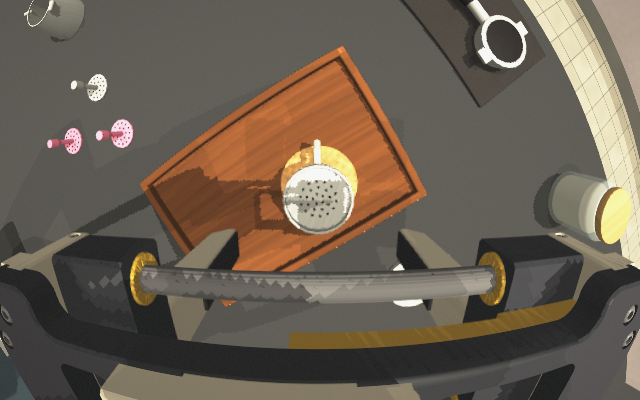

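```bash
python3 -m creep '{"travel":[[-0.03,0,-0.025],[-0.06,0,-0.052],[-0.06,0,-0.052],[-0.06,0,-0.052],[-0.06,0,-0.052],[-0.06,0,-0.052],[-0.06,0,-0.052],[-0.06,0,-0.052],[-0.06,0,-0.052],[-0.03,0,-0.045],[0,0,-0.015],[0,0,0],[0,0,0]],"roll":[0,0,0,0,0,0,0,0,0,0,0,0,0]}'; python3 plan.py .5815 .3755 .014 -38
python3 - <<'E'
from wfit import *
f=optics.grab_frame("wrist"); cv2.imwrite("pics/w12.png",f["color"])
c,v=wfit(f,(.5815,.3755),[(.031,.044),(.028,.044)]);print(c,v)
crop(f,230,40,180,180,3,"w12c",[(circ(c,.031,.044),(0,0,255)),(circ(c,.0265,0),(0,0,255))],True)
E
```

```text
clock: 23.7
position: [0.5451, 0.309, 0.2004]
orientation: [[-0.618, -0.001, 0.787], [-0.787, -0.001, -0.618], [0.002, -1.0, -0.0]]
ft_force: [0.0, -0.5, -1.1]
opening: 1.002
pos [0.5451 0.309  0.2004] ang -38.1 q [ 0.34  0.41  1.37 -0.    1.37  1.  ] open 1.002 t 23.7
roll -0.0008 units rows>=1 | shift units [-0.1496  0.3727 -0.0246] rows>=5 F [ 0.  -0.5 -1.1]
[0.5815 0.377 ] 171.54669
```

View pics/w12.png

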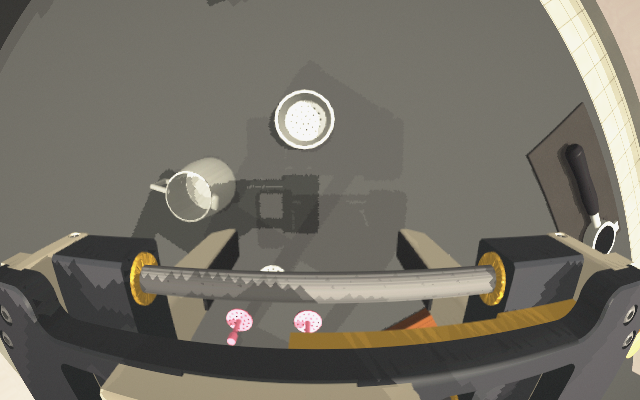

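View pics/w12c.png

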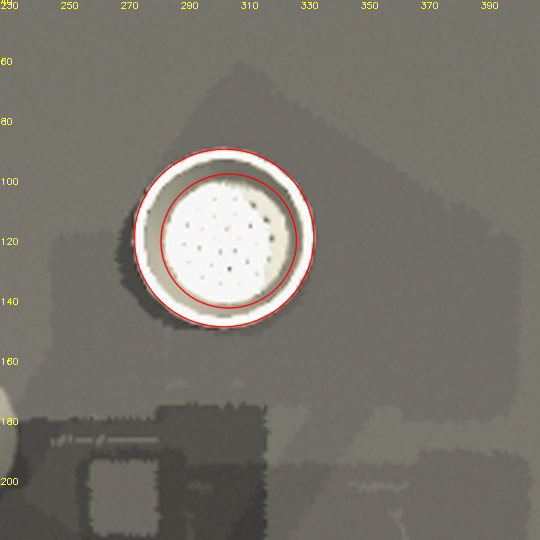

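```bash
python3 plan.py .5815 .377 .014 -38.1; python3 -m creep '{"travel":[[-0.04,0,-0.008],[-0.06,0,-0.009],[-0.05,0.02,-0.008],[0,0.08,0],[0,0.08,0],[0,0.08,0],[0,0.05,0],[0,0,0],[0,0,0],[0,0,0]],"roll":[0,0,0,0,0,0,0,0,0,0]}'; python3 plan.py .5815 .377 .014 -38.1
```

```text
pos [0.5455 0.3087 0.2007] ang -38.2 q [ 0.34  0.41  1.36 -0.    1.37  1.  ] open 0.996 t 23.8
roll -0.0005 units rows>=1 | shift units [-0.1519  0.3734 -0.0276] rows>=5 F [ 0.2 -0.6 -0.3]
clock: 24.75
position: [0.5837, 0.3768, 0.0486]
orientation: [[-0.618, 0.004, 0.786], [-0.786, 0.002, -0.618], [-0.003, -1.0, 0.002]]
ft_force: [-1.2, -0.1, 0.9]
opening: 0.995
pos [0.5837 0.3768 0.0486] ang -38.2 q [ 0.41  0.65  1.35 -0.    1.14  1.08] open 0.995 t 24.8
roll -0.0004 units rows>=1 | shift units [ 0.0024  0.0692 -0.0037] rows>=1 F [-1.2 -0.1  0.9]
```

```bash
python3 -m creep '{"travel":[[0.002,0.02,-0.003],[0,0.02,0],[0,0.02,0],[0,0.009,0],[0,0,0],[0,0,0]],"roll":[0,0,0,0,0,0]}'; python3 plan.py .5815 .377 .014 -38.1; python3 -m creep '{"travel":[[0,0,0],[0,0,0],[0,0,0],[0,0,0],[0,0,0],[0,0,0],[0,0,0]],"roll":[0,0,0,0,0,0,0]}' 1 20; python3 -m creep '{"travel":[[0,0,0],[0,-0.006,0],[0,-0.02,0],[0,-0.03,0],[0,-0.06,0],[0,-0.08,0],[0,-0.08,0],[0,-0.08,0],[0,-0.02,0],[0,0,0],[0,0,0]],"roll":[0,0,0,0,0,0,0,0,0,0,0]}'; python3 held.py .031,.028 .030
python3 - <<'E'
from wfit import *
f=optics.grab_frame("wrist"); cv2.imwrite("pics/w13.png",f["color"])
E
```

```text
clock: 25.35
position: [0.5799, 0.377, 0.0114]
orientation: [[-0.617, -0.0, 0.787], [-0.787, -0.0, -0.617], [0.0, -1.0, -0.0]]
ft_force: [0.2, -0.2, 0.3]
opening: 0.999
pos [0.5799 0.377  0.0114] ang -38.1 q [0.42 0.69 1.39 0.   1.07 1.08] open 0.999 t 25.4
roll -0.0001 units rows>=1 | shift units [-0.0019 -0.0051  0.0025] rows>=1 F [ 0.2 -0.2  0.3]
clock: 26.05
position: [0.5801, 0.377, 0.0119]
orientation: [[-0.617, 0.0, 0.787], [-0.787, 0.0, -0.617], [-0.0, -1.0, 0.0]]
ft_force: [-0.2, 0.5, 1.9]
opening: 0.664
clock: 27.15
position: [0.5792, 0.3766, 0.1984]
orientation: [[-0.617, -0.002, 0.787], [-0.787, -0.001, -0.617], [0.002, -1.0, -0.001]]
ft_force: [0.6, -0.6, -1.1]
opening: 0.662
dz -0.002 score 93.7 tool offset mm [-0.3 -0.   0.4]
dz -0.001 score 96.3 tool offset mm [0.8 0.  0.6]
dz 0 score 111.4 tool offset mm [ 0.1 -0.   0.7]
dz 0.001 score 119.3 tool offset mm [-0.3 -0.   0.4]
dz 0.002 score 125.0 tool offset mm [-0.6 -0.   0.8]
```

View pics/w13.png

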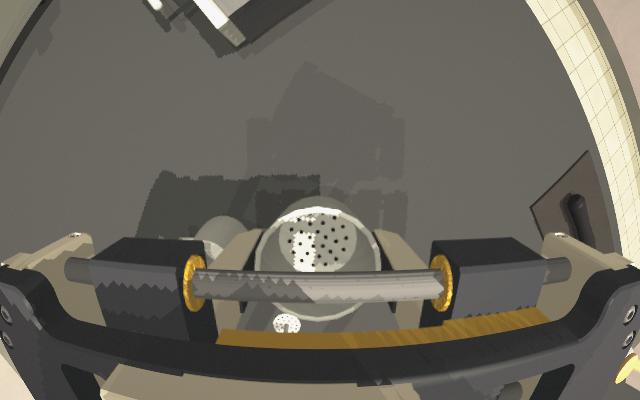

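```bash
python3 plan.py .528 -.119 .20 -38.1
```

```text
pos [0.5787 0.3763 0.1969] ang -38.1 q [ 0.42  0.53  1.18 -0.    1.44  1.08] open 0.656 t 27.2
roll -0.0001 units rows>=1 | shift units [ 0.8422 -0.0061  0.5314] rows>=10 F [ 0.5  0.2 -0.8]
```

```bash
python3 -m creep '{"travel":[[0.02,-0.003,0.013],[0.05,-0.003,0.03],[0.075,0,0.048],[0.075,0,0.048],[0.075,0,0.048],[0.075,0,0.048],[0.075,0,0.048],[0.075,0,0.048],[0.075,0,0.048],[0.075,0,0.048],[0.075,0,0.048],[0.06,0,0.037],[0.04,0,0.025],[0,0,0],[0,0,0],[0,0,0]],"roll":[0,0,0,0,0,0,0,0,0,0,0,0,0,0,0,0]}'; python3 plan.py .528 -.119 .20 -38.1
python3 - <<'E'
from wfit import *
f=optics.grab_frame("wrist"); cv2.imwrite("pics/w14.png",f["color"])
c,v=wfit(f,(.5775,-.056),[(.033,.090),(.0305,.09)]);print(c,v)
st=sense(); p=np.array(st["position"]);R=np.array(st["orientation"])
o=p[:2]+R[:2,0]*-.0006+R[:2,2]*.0008
crop(f,220,60,200,250,3,"w14c",[(circ(c,.033,.090),(0,0,255)),(circ(c,.0305,.09),(0,0,255)),(circ(o,.031,p[2]+.032),(0,200,0))],True)
E
```

```text
clock: 28.85
position: [0.53, -0.1203, 0.2022]
orientation: [[-0.617, -0.001, 0.787], [-0.787, 0.001, -0.617], [-0.0, -1.0, -0.001]]
ft_force: [0.4, 0.2, -1.4]
opening: 0.656
pos [ 0.53   -0.1203  0.2022] ang -38.1 q [-0.43  0.26  1.58  0.    1.31  0.24] open 0.656 t 28.9
roll 0.0001 units rows>=1 | shift units [ 0.0004  0.0044 -0.0047] rows>=1 F [ 0.4  0.2 -1.4]
[ 0.5735 -0.0575] 136.76285
```

View pics/w14c.png

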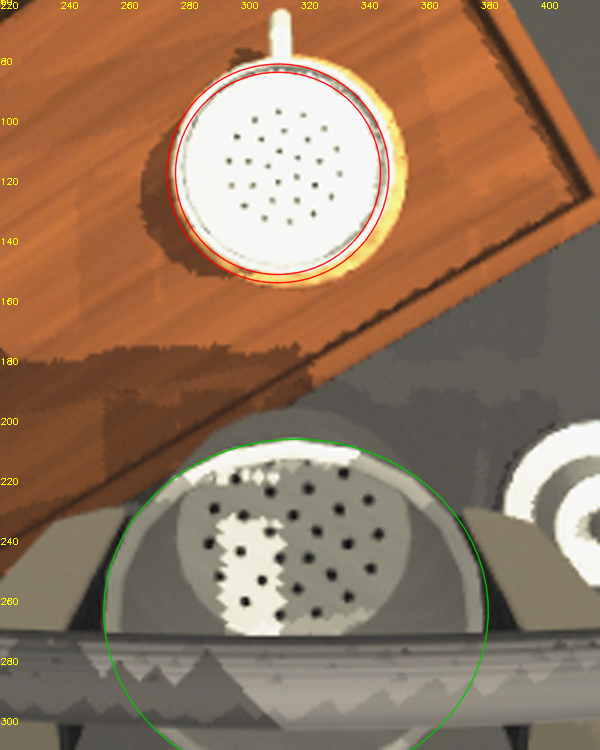

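Run:
```python
from wfit import *
f=optics.grab_frame("wrist")
crop(f,268,70,90,90,7,"w15c",[(circ((.5755,-.056),.033,.090),(0,0,255)),(circ((.5755,-.056),.0305,.09),(0,200,0)),(circ((.5755,-.056),.0305,.082),(255,100,0))],True)
hsv=cv2.cvtColor(f["color"],cv2.COLOR_BGR2HSV)
m=((hsv[...,1]<70)&(hsv[...,2]>90)).astype(np.uint8)*255; m[:, :265]=0; m[165:]=0; m[:,365:]=0; m[:60]=0
m=cv2.morphologyEx(m,cv2.MORPH_OPEN,np.ones((15,15)))
ct=max(cv2.findContours(m,0,1)[0],key=cv2.contourArea); e=cv2.fitEllipse(ct); print(e, onz(f,e[0],.087,True), onz(f,e[0],.09,True))
print(cv2.boundingRect(ct))
from scipy.optimize import minimize
cand=proj(f,circ((.5755,-.056),.033,.09),True); print(cand.min(0),cand.max(0))
```

```text
((314.4163513183594, 115.25920867919922), (71.0235824584961, 72.3614730834961), 73.59790802001953) [ 0.57643323 -0.0572928   0.087     ] [ 0.57637989 -0.05740876  0.09      ]
(279, 80, 72, 71)
[275.77810209  78.39597946] [349.64822067 151.23805792]
```

View pics/w15c.png

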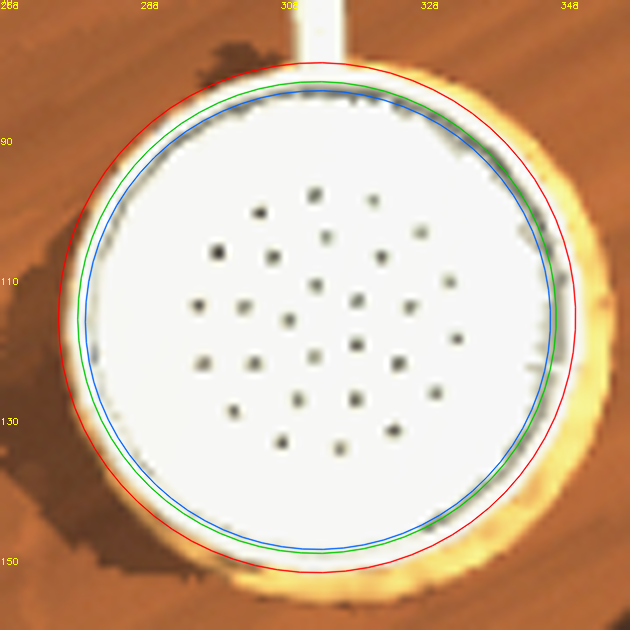

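```bash
python3 plan.py .5752 -.0566 .118 -38.1
```

```text
pos [ 0.5303 -0.12    0.2025] ang -38.0 q [-0.43  0.26  1.57  0.    1.31  0.24] open 0.662 t 28.9
roll 0.0004 units rows>=1 | shift units [-0.1552  0.1689 -0.0075] rows>=3 F [ 0.2  0.1 -1.3]
```

```bash
python3 -m creep '{"travel":[[-0.03,0,-0.001],[-0.05,0,-0.002],[-0.05,0,-0.002],[-0.025,0.02,-0.002],[0,0.05,0],[0,0.05,0],[0,0.035,0],[0,0.014,0],[0,0,0],[0,0,0],[0,0,0]],"roll":[0,0,0,0,0,0,0,0,0,0,0]}'; python3 plan.py .5752 -.0566 .094 -38.1
python3 - <<'E'
from wfit import *
f=optics.grab_frame("side"); crop(f,230,100,150,110,5,"d16")
f=optics.grab_frame("scene"); crop(f,240,170,120,90,6,"s16")
E
python3 plan.py .5752 -.0566 .094 -38.1
```

```text
clock: 30.05
position: [0.5763, -0.0582, 0.1193]
orientation: [[-0.617, 0.002, 0.787], [-0.787, -0.001, -0.617], [-0.001, -1.0, 0.002]]
ft_force: [-0.4, -0.7, -0.5]
opening: 0.658
pos [ 0.5763 -0.0582  0.1193] ang -38.1 q [-0.29  0.39  1.6  -0.    1.15  0.37] open 0.658 t 30.1
roll -0.0001 units rows>=1 | shift units [-0.0011  0.0506 -0.0038] rows>=1 F [-0.4 -0.7 -0.5]
pos [ 0.5762 -0.0583  0.1192] ang -38.1 q [-0.29  0.39  1.6   0.    1.15  0.37] open 0.657 t 30.1
roll -0.0001 units rows>=1 | shift units [-0.0015  0.0504 -0.0036] rows>=1 F [-0.4 -0.7 -1. ]
```

View pics/d16.png

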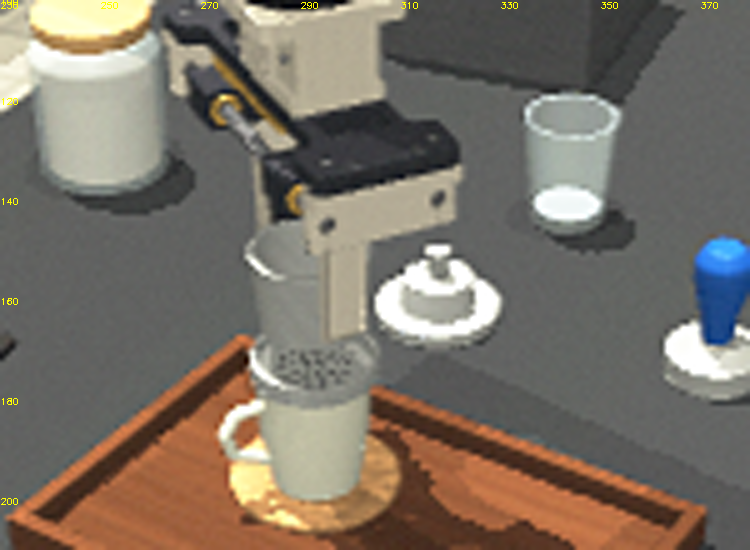

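View pics/s16.png

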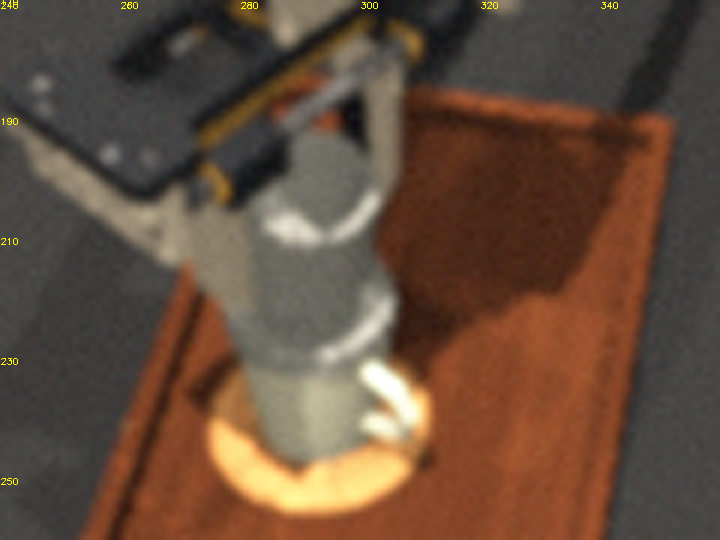

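```bash
python3 -m creep '{"travel":[[-0.001,0,-0.003],[0,0.02,0],[0,0.014,0],[0,0.008,0],[0,0,0],[0,0,0],[0,0,0]],"roll":[0,0,0,0,0,0,0]}'; python3 plan.py .5752 -.0566 .094 -38.1
```

```text
clock: 30.85
position: [0.5749, -0.0568, 0.0973]
orientation: [[-0.617, 0.0, 0.787], [-0.787, -0.0, -0.617], [-0.0, -1.0, 0.0]]
ft_force: [-0.1, 0.1, -0.4]
opening: 0.662
pos [ 0.5749 -0.0568  0.0973] ang -38.1 q [-0.29  0.41  1.63 -0.    1.1   0.37] open 0.662 t 30.9
roll -0.0001 units rows>=1 | shift units [-0.0008  0.0067  0.0003] rows>=1 F [-0.1  0.1 -0.4]
```

```bash
python3 -m creep '{"travel":[[0,0.004,0],[0,0,0],[0,0,0]],"roll":[0,0,0]}';python3 -m creep '{"travel":[[0,0.003,0],[0,0,0],[0,0,0]],"roll":[0,0,0]}';python3 -m creep '{"travel":[[0,0.001,0],[0,0,0],[0,0,0]],"roll":[0,0,0]}'
```

```text
clock: 31.15
position: [0.5746, -0.0567, 0.0952]
orientation: [[-0.617, 0.0, 0.787], [-0.787, -0.0, -0.617], [-0.0, -1.0, 0.0]]
ft_force: [-0.4, 0.7, -0.3]
opening: 0.658
clock: 31.45
position: [0.5748, -0.0568, 0.094]
orientation: [[-0.617, 0.001, 0.787], [-0.787, -0.0, -0.617], [-0.0, -1.0, 0.001]]
ft_force: [-0.8, -0.3, 2.4]
opening: 0.659
clock: 31.75
position: [0.5749, -0.0568, 0.0939]
orientation: [[-0.617, 0.001, 0.787], [-0.787, -0.0, -0.617], [-0.0, -1.0, 0.001]]
ft_force: [-1.5, -0.1, 5.1]
opening: 0.659
```

```bash
python3 -m creep '{"travel":[[0,-0.001,0],[0,0,0],[0,0,0],[0,0,0],[0,0,0],[0,0,0]],"roll":[0,0,0,0,0,0]}' 0; python3 -m creep '{"travel":[[0,-0.02,0],[0,-0.05,0],[0,-0.06,0],[0,-0.06,0],[0,-0.06,0],[0,0,0],[0,0,0]],"roll":[0,0,0,0,0,0,0]}'; python3 plan.py .37 .18 .2 -38
python3 - <<'E'
from wfit import *
f=optics.grab_frame("side"); crop(f,230,100,150,110,5,"d17"); 
f=optics.grab_frame("wrist"); crop(f,240,130,150,130,5,"w17")
E
```

```text
clock: 32.35
position: [0.5746, -0.0567, 0.0935]
orientation: [[-0.617, -0.0, 0.787], [-0.787, 0.0, -0.617], [0.0, -1.0, -0.0]]
ft_force: [0.2, -0.4, -0.8]
opening: 0.998
clock: 33.05
position: [0.575, -0.0568, 0.2197]
orientation: [[-0.617, 0.002, 0.787], [-0.787, -0.001, -0.617], [-0.001, -1.0, 0.002]]
ft_force: [0.0, -0.3, -0.6]
opening: 1.001
pos [ 0.575  -0.0568  0.2197] ang -38.1 q [-0.29  0.31  1.47 -0.    1.37  0.37] open 1.001 t 33.0
roll -0.0007 units rows>=1 | shift units [-0.1209  0.0395 -0.6146] rows>=7 F [ 0.  -0.3 -0.6]
```

View pics/d17.png

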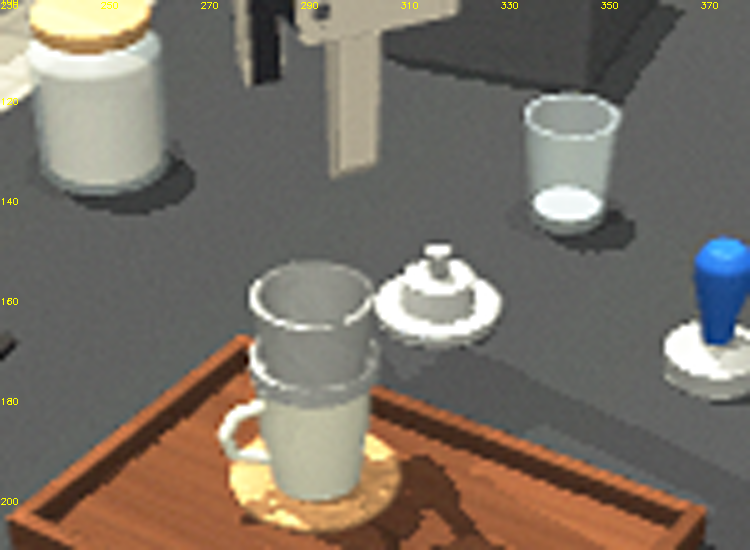

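View pics/w17.png

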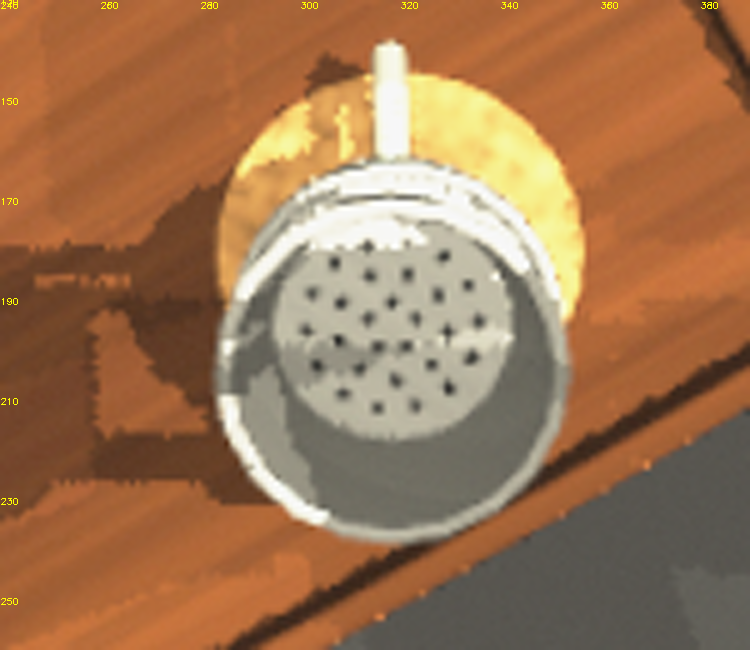

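```bash
python3 -m creep '{"travel":[[-0.01,0,-0.03],[-0.013,0.01,-0.064],[-0.013,0.01,-0.08],[-0.013,0.01,-0.08],[-0.013,0.01,-0.08],[-0.013,0,-0.08],[-0.013,0,-0.08],[-0.013,0,-0.07],[-0.01,0,-0.04],[-0.01,0,-0.01],[0,0,0],[0,0,0]],"roll":[0,0,0,0,0,0,0,0,0,0,0,0]}'; python3 plan.py .4215 .246 .2 -38
python3 - <<'E'
from wfit import *
f=optics.grab_frame("wrist"); cv2.imwrite("pics/w18.png",f["color"])
print(proj(f,[[.4215,.246,.003]],True), wfit(f,(.4215,.246),[(.0195,.003)]))
E
```

```text
clock: 34.35
position: [0.3708, 0.1801, 0.1984]
orientation: [[-0.617, -0.0, 0.787], [-0.787, -0.0, -0.617], [0.0, -1.0, 0.0]]
ft_force: [-0.7, -0.4, 1.2]
opening: 0.998
pos [0.3708 0.1801 0.1984] ang -38.1 q [ 0.18  0.02  1.87 -0.    1.25  0.85] open 0.998 t 34.4
roll -0.0006 units rows>=1 | shift units [-0.1663 -0.0032 -0.0013] rows>=2 F [-0.7 -0.4  1.2]
[[316.18862244 113.50020315]] (array([0.421, 0.246]), np.float32(197.7177))
```

View pics/w18.png

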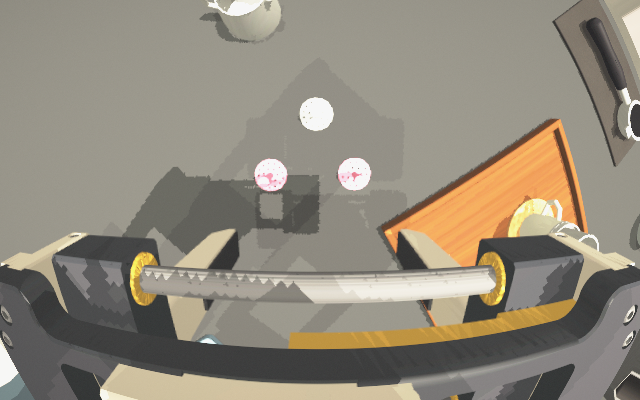

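```bash
python3 - <<'E'
from wfit import *
f=optics.grab_frame("wrist")
for uv in ((270,175),(354,174)): print(onz(f,uv,.003,True), wfit(f,onz(f,uv,.003,True)[:2],[(.0195,.003)]))
crop(f,240,80,140,120,5,"w18c",[(circ((.421,.246),.0195,.003),(0,0,255)),(circ((.421,.246),.006,.054),(255,0,0))],True)
E
python3 plan.py .421 .246 .2 -38.1
```

```text
[0.33402078 0.22305579 0.003     ] (array([0.33452078, 0.22355579]), np.float32(198.8614))
[0.41311601 0.1623105  0.003     ] (array([0.41361601, 0.1628105 ]), np.float32(197.9081))
pos [0.371  0.1797 0.1984] ang -38.2 q [ 0.18  0.02  1.87 -0.    1.25  0.85] open 1.003 t 34.5
roll -0.0005 units rows>=1 | shift units [-0.166  -0.0032 -0.0032] rows>=2 F [-0.1 -0.   0.4]
```

View pics/w18c.png

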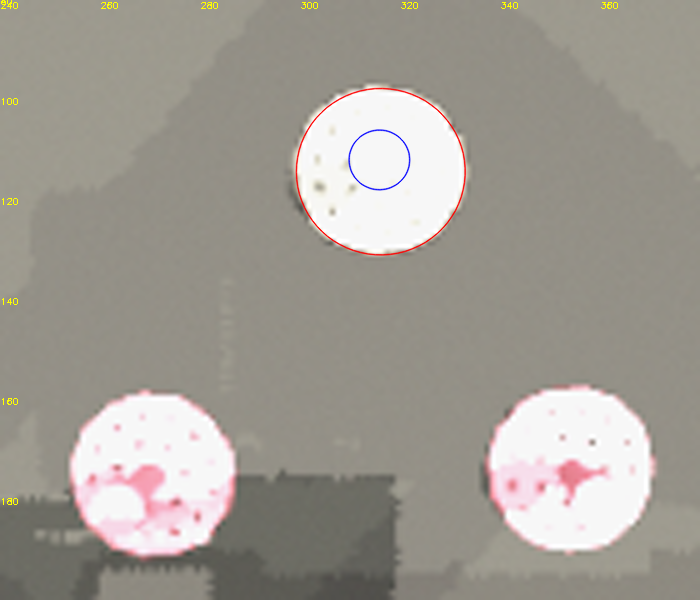

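```bash
python3 -m creep '{"travel":[[-0.04,0,0],[-0.07,0,-0.001],[-0.056,0,-0.002],[0,0.06,0],[0,0.08,0],[0,0.05,0],[0,0,0],[0,0,0],[0,0,0]],"roll":[0,0,0,0,0,0,0,0,0]}' 0.55 15; python3 plan.py .421 .246 .036 -38.1
python3 - <<'E'
from wfit import *
f=optics.grab_frame("wrist"); cv2.imwrite("pics/w19.png",f["color"])
print(wfit(f,(.421,.246),[(.0195,.004)]))
E
```

```text
clock: 35.35
position: [0.4221, 0.2466, 0.1052]
orientation: [[-0.618, 0.003, 0.786], [-0.786, 0.001, -0.618], [-0.002, -1.0, 0.002]]
ft_force: [0.2, 0.0, 0.2]
opening: 0.45
pos [0.4221 0.2466 0.1052] ang -38.2 q [ 0.3   0.26  1.84 -0.    1.04  0.97] open 0.450 t 35.4
roll -0.0004 units rows>=1 | shift units [ 0.0023  0.1384 -0.001 ] rows>=2 F [0.2 0.  0.2]
(array([0.421, 0.246]), np.float32(182.61807))
```

View pics/w19.png

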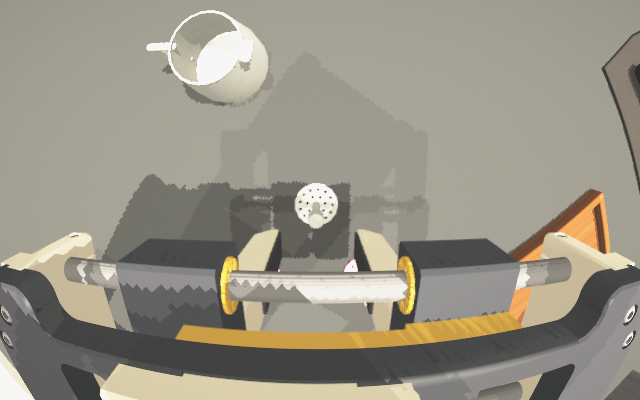

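```bash
python3 -m creep '{"travel":[[0.002,0.03,-0.001],[0,0.06,0],[0,0.03,0],[0,0.016,0],[0,0,0],[0,0,0],[0,0,0]],"roll":[0,0,0,0,0,0,0]}'; python3 plan.py .421 .246 .036 -38.1
```

```text
clock: 36.1
position: [0.4205, 0.2464, 0.0368]
orientation: [[-0.617, 0.002, 0.787], [-0.787, 0.001, -0.617], [-0.002, -1.0, 0.001]]
ft_force: [-0.1, 0.1, 0.5]
opening: 0.452
pos [0.4205 0.2464 0.0368] ang -38.1 q [0.3  0.35 1.91 0.   0.87 0.97] open 0.452 t 36.1
roll -0.0001 units rows>=1 | shift units [0.0001 0.0017 0.0013] rows>=1 F [-0.1  0.1  0.5]
```

```bash
python3 -m creep '{"travel":[[0,0,0],[0,0,0],[0,0,0],[0,0,0],[0,0,0],[0,0,0],[0,0,0]],"roll":[0,0,0,0,0,0,0]}' 1 15; python3 plan.py .421 .246 .036 -38.1; python3 -m creep '{"travel":[[0,0,0],[0,-0.006,0],[0,-0.02,0],[0,-0.03,0],[0,-0.06,0],[0,-0.08,0],[0,-0.08,0],[0,-0.06,0],[0,-0.02,0],[0,0,0],[0,0,0]],"roll":[0,0,0,0,0,0,0,0,0,0,0]}'
python3 - <<'E'
from wfit import *
f=optics.grab_frame("wrist"); cv2.imwrite("pics/w20.png",f["color"])
f=optics.grab_frame("side"); crop(f,230,150,150,150,4,"d20")
E
python3 plan.py .528 -.119 .22 -38.1
```

```text
clock: 36.8
position: [0.4196, 0.2461, 0.0357]
orientation: [[-0.617, 0.0, 0.787], [-0.787, -0.0, -0.617], [-0.0, -1.0, 0.0]]
ft_force: [0.5, 0.6, 0.4]
opening: 0.124
pos [0.4196 0.2461 0.0357] ang -38.1 q [ 0.3   0.36  1.91 -0.    0.87  0.97] open 0.124 t 36.8
roll -0.0001 units rows>=1 | shift units [-0.0016 -0.0007  0.0024] rows>=1 F [0.5 0.6 0.4]
clock: 37.9
position: [0.4186, 0.2458, 0.2123]
orientation: [[-0.617, -0.002, 0.787], [-0.787, -0.001, -0.617], [0.002, -1.0, -0.001]]
ft_force: [-0.5, 1.2, -0.8]
opening: 0.125
pos [0.4183 0.2457 0.2117] ang -38.1 q [0.3  0.15 1.69 0.   1.3  0.97] open 0.123 t 38.0
roll -0.0001 units rows>=1 | shift units [ 0.4387 -0.0166  0.6227] rows>=8 F [ 0.6 -0.8 -1.4]
```

View pics/w20.png

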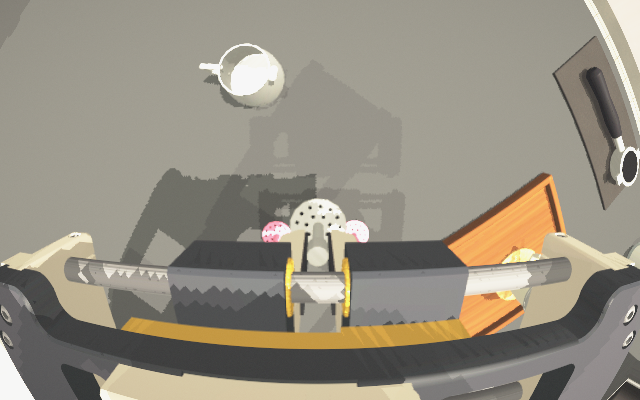

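View pics/d20.png

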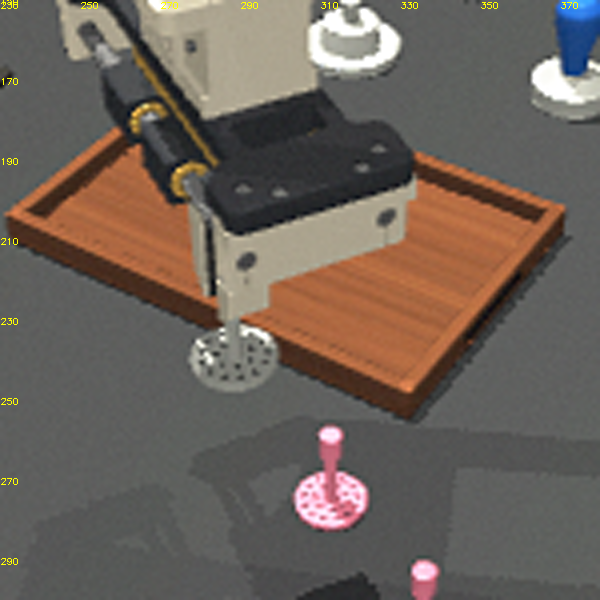

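```bash
python3 held.py .0195 -.0327; python3 -m creep '{"travel":[[0.01,0,0.02],[0.03,0,0.04],[0.05,-0.005,0.07],[0.05,-0.005,0.07],[0.05,-0.005,0.07],[0.05,0,0.07],[0.05,0,0.07],[0.05,0,0.07],[0.05,0,0.07],[0.03,0,0.043],[0.019,0,0.03],[0,0,0],[0,0,0],[0,0,0]],"roll":[0,0,0,0,0,0,0,0,0,0,0,0,0,0]}'; python3 plan.py .5755 -.0565 .15 -38.1
python3 - <<'E'
from wfit import *
f=optics.grab_frame("wrist"); cv2.imwrite("pics/w21.png",f["color"])
c,v=wfit(f,(.5755,-.0565),[(.031,.126),(.028,.126)]);print(c,v)
st=sense(); p=np.array(st["position"])
crop(f,220,60,200,220,3,"w21c",[(circ(c,.031,.126),(0,0,255)),(circ(c,.028,.126),(0,0,255)),(circ(c,.0235,.085),(0,0,255)),(circ(p[:2],.0195,p[2]-.0327),(0,200,0))],True)
E
python3 held.py .0195 -.0327
```

```text
dz -0.002 score 127.1 tool offset mm [-0.3 -0.   0.4]
dz -0.001 score 126.9 tool offset mm [-0.6 -0.   0.8]
dz 0 score 126.3 tool offset mm [-1.  -0.   0.5]
dz 0.001 score 125.8 tool offset mm [-1.  -0.   0.5]
dz 0.002 score 125.1 tool offset mm [-1.  -0.   0.5]
clock: 39.45
position: [0.5286, -0.1175, 0.221]
orientation: [[-0.616, -0.001, 0.787], [-0.787, 0.001, -0.616], [-0.0, -1.0, -0.001]]
ft_force: [0.3, 0.1, -0.4]
opening: 0.121
pos [ 0.5286 -0.1175  0.221 ] ang -38.1 q [-0.43  0.24  1.55  0.    1.35  0.24] open 0.121 t 39.5
roll 0.0003 units rows>=1 | shift units [-0.1539  0.142  -0.0015] rows>=3 F [ 0.3  0.1 -0.4]
[ 0.576  -0.0565] 169.03659
dz -0.002 score 117.3 tool offset mm [-0.3 -0.   0.4]
dz -0.001 score 116.9 tool offset mm [-0.6 -0.   0.8]
dz 0 score 115.5 tool offset mm [-0.6 -0.   0.8]
dz 0.001 score 114.7 tool offset mm [-1.   0.   0.5]
dz 0.002 score 113.5 tool offset mm [-1.   0.   0.5]
```

View pics/w21c.png

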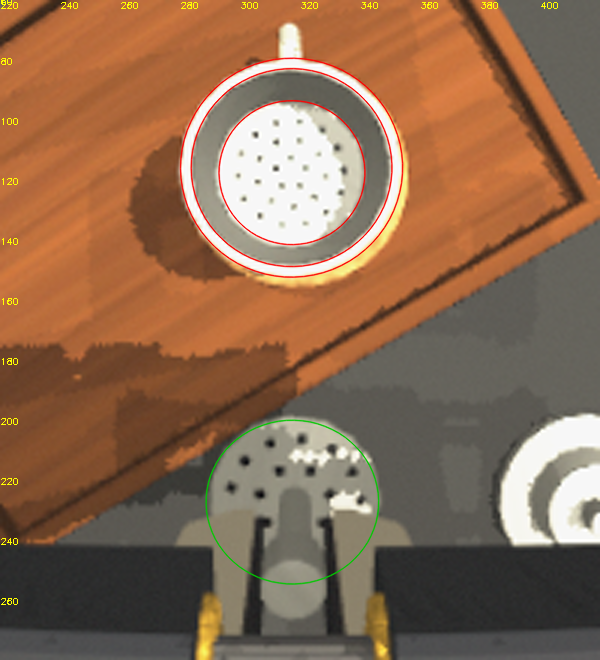

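```bash
python3 -m creep '{"travel":[[-0.03,0,0],[-0.05,0,0],[-0.05,0,0],[-0.024,0.02,0],[0,0.04,0],[0,0.02,0],[0,0,0],[0,0,0],[0,0,0]],"roll":[0,0,0,0,0,0,0,0,0]}'; python3 plan.py .5752 -.0566 .121 -38.1
python3 - <<'E'
from wfit import *
f=optics.grab_frame("side"); crop(f,230,90,150,110,5,"d22")
E
python3 plan.py .5752 -.0566 .121 -38.1
```

```text
clock: 40.45
position: [0.577, -0.0587, 0.182]
orientation: [[-0.618, 0.001, 0.786], [-0.786, -0.0, -0.618], [-0.001, -1.0, 0.001]]
ft_force: [-1.1, -0.0, -0.5]
opening: 0.122
pos [ 0.577  -0.0587  0.182 ] ang -38.1 q [-0.29  0.34  1.52  0.    1.29  0.37] open 0.122 t 40.5
roll -0.0003 units rows>=1 | shift units [-0.001   0.122  -0.0054] rows>=2 F [-1.1 -0.  -0.5]
pos [ 0.577  -0.0587  0.1821] ang -38.1 q [-0.29  0.34  1.52 -0.    1.29  0.37] open 0.120 t 40.5
roll -0.0003 units rows>=1 | shift units [-0.0011  0.1222 -0.0055] rows>=2 F [ 0.3 -0.1 -1.5]
```

View pics/d22.png

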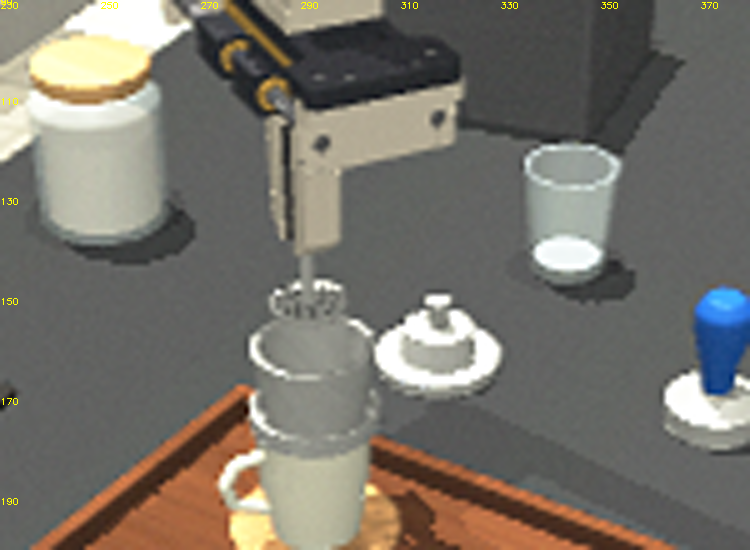

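```bash
python3 -m creep '{"travel":[[-0.001,0,-0.0045],[0,0.02,0],[0,0.03,0],[0,0.03,0],[0,0.02,0],[0,0.01,0],[0,0,0],[0,0,0],[0,0,0]],"roll":[0,0,0,0,0,0,0,0,0]}'; python3 plan.py .5752 -.0566 .121 -38.1
```

```text
clock: 41.4
position: [0.5757, -0.0567, 0.1269]
orientation: [[-0.617, 0.001, 0.787], [-0.787, -0.0, -0.617], [-0.001, -1.0, 0.001]]
ft_force: [-0.4, -0.3, -0.6]
opening: 0.122
pos [ 0.5757 -0.0567  0.1269] ang -38.1 q [-0.29  0.38  1.59  0.    1.16  0.37] open 0.122 t 41.4
roll -0.0001 units rows>=1 | shift units [ 0.0005  0.0117 -0.0008] rows>=1 F [-0.4 -0.3 -0.6]
```

```bash
python3 -m creep '{"travel":[[0,0.006,0],[0,0,0],[0,0,0]],"roll":[0,0,0]}';python3 -m creep '{"travel":[[0,0.004,0],[0,0,0],[0,0,0]],"roll":[0,0,0]}';python3 -m creep '{"travel":[[0,0.002,0],[0,0,0],[0,0,0]],"roll":[0,0,0]}'
```

```text
clock: 41.7
position: [0.5751, -0.0565, 0.1232]
orientation: [[-0.617, 0.0, 0.787], [-0.787, -0.0, -0.617], [-0.0, -1.0, 0.0]]
ft_force: [-0.1, 1.0, -0.5]
opening: 0.122
clock: 42.0
position: [0.5751, -0.0565, 0.121]
orientation: [[-0.617, -0.0, 0.787], [-0.787, 0.0, -0.617], [0.0, -1.0, -0.0]]
ft_force: [0.1, -0.2, -0.7]
opening: 0.124
clock: 42.3
position: [0.5754, -0.0567, 0.1207]
orientation: [[-0.617, 0.001, 0.787], [-0.787, -0.0, -0.617], [-0.0, -1.0, 0.001]]
ft_force: [-1.2, -0.7, 2.6]
opening: 0.123
```

```bash
python3 -m creep '{"travel":[[0,-0.001,0],[0,0,0],[0,0,0],[0,0,0],[0,0,0]],"roll":[0,0,0,0,0]}' 0.84; python3 -m creep '{"travel":[[0,-0.006,0],[0,-0.01,0],[0,-0.02,0],[0,-0.03,0],[0,-0.04,0],[0,-0.06,0],[0,-0.03,0],[0,0,0],[0,0,0]],"roll":[0,0,0,0,0,0,0,0,0]}'; python3 plan.py .5445 -.303 .218 -38.1
python3 - <<'E'
from wfit import *
f=optics.grab_frame("side"); crop(f,230,90,150,110,5,"d23"); 
f=optics.grab_frame("wrist"); crop(f,240,130,150,130,5,"w23")
E
```

```text
clock: 42.8
position: [0.5751, -0.0565, 0.1205]
orientation: [[-0.617, -0.0, 0.787], [-0.787, 0.0, -0.617], [0.0, -1.0, -0.0]]
ft_force: [0.4, -0.1, -0.5]
opening: 0.16
clock: 43.7
position: [0.5751, -0.0565, 0.2189]
orientation: [[-0.617, 0.001, 0.787], [-0.787, -0.0, -0.617], [-0.0, -1.0, 0.001]]
ft_force: [0.2, 0.3, -0.5]
opening: 0.161
pos [ 0.5751 -0.0565  0.2189] ang -38.1 q [-0.29  0.31  1.47 -0.    1.37  0.37] open 0.161 t 43.7
roll -0.0001 units rows>=1 | shift units [0.4257 0.0019 0.256 ] rows>=5 F [ 0.2  0.3 -0.5]
```

View pics/d23.png

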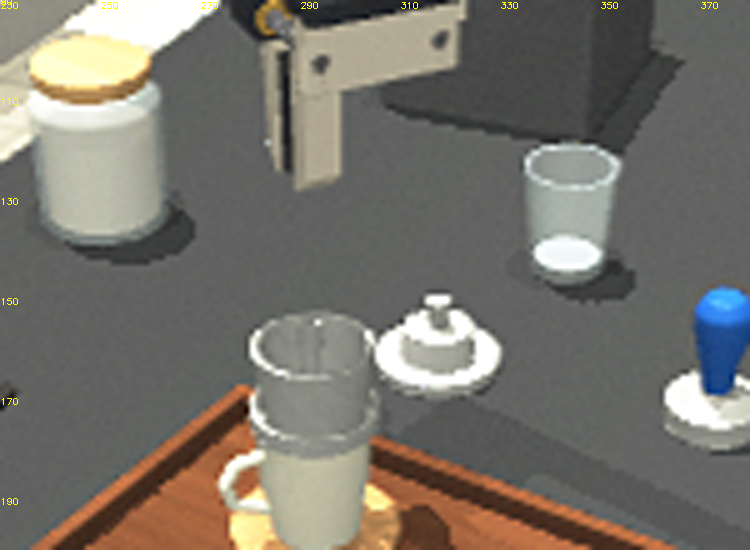

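View pics/w23.png

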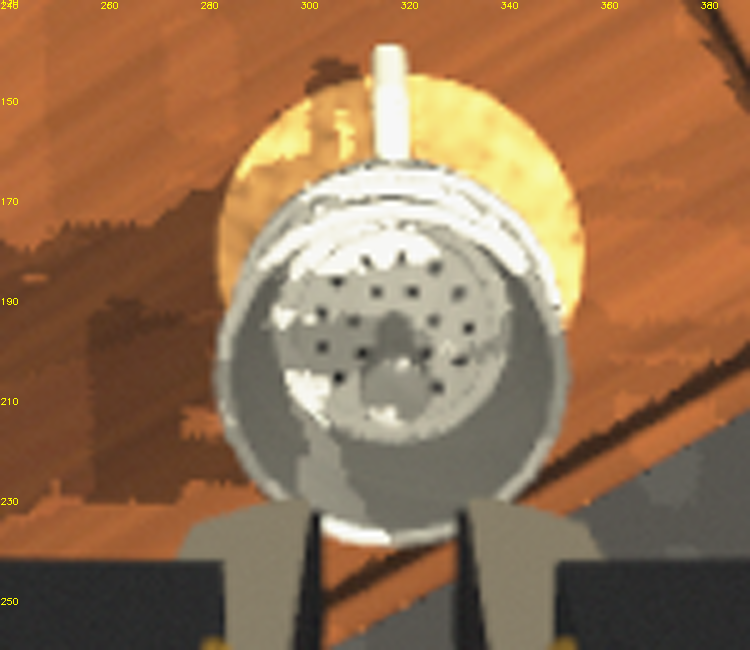

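```bash
python3 -m creep '{"travel":[[0.02,0,0.012],[0.05,0,0.03],[0.075,0,0.045],[0.08,0,0.047],[0.08,0,0.047],[0.07,0.02,0.045],[0.04,0.015,0.022],[0.01,0,0.008],[0,0,0],[0,0,0],[0,0,0]],"roll":[0,0,0,0,0,0,0,0,0,0,0]}' 0.55 15; python3 plan.py .592 -.242 .2 -38.1
python3 - <<'E'
from wfit import *
f=optics.grab_frame("side"); print(proj(f,[[.576,-.0565,.139]]))
f=optics.grab_frame("wrist"); cv2.imwrite("pics/w24.png",f["color"])
c,v=wfit(f,(.592,-.242),[(.037,.008)]);print(c,v)
crop(f,220,40,200,180,4,"w24c",[(circ(c,.037,.008),(0,0,255)),(circ(c,.007,.046),(0,0,255)),(circ(c,.02,.028),(0,0,255))],True)
E
```

```text
clock: 44.9
position: [0.5452, -0.3013, 0.2017]
orientation: [[-0.616, 0.001, 0.788], [-0.788, -0.0, -0.616], [-0.0, -1.0, 0.0]]
ft_force: [-0.2, 0.2, 0.4]
opening: 0.449
pos [ 0.5452 -0.3013  0.2017] ang -38.0 q [-0.68  0.4   1.38  0.    1.37 -0.02] open 0.449 t 44.9
roll 0.0004 units rows>=1 | shift units [-0.1511  0.0034  0.0005] rows>=2 F [-0.2  0.2  0.4]
[[291.44913346 153.30343938]]
[ 0.594 -0.241] 174.1055
```

View pics/w24c.png

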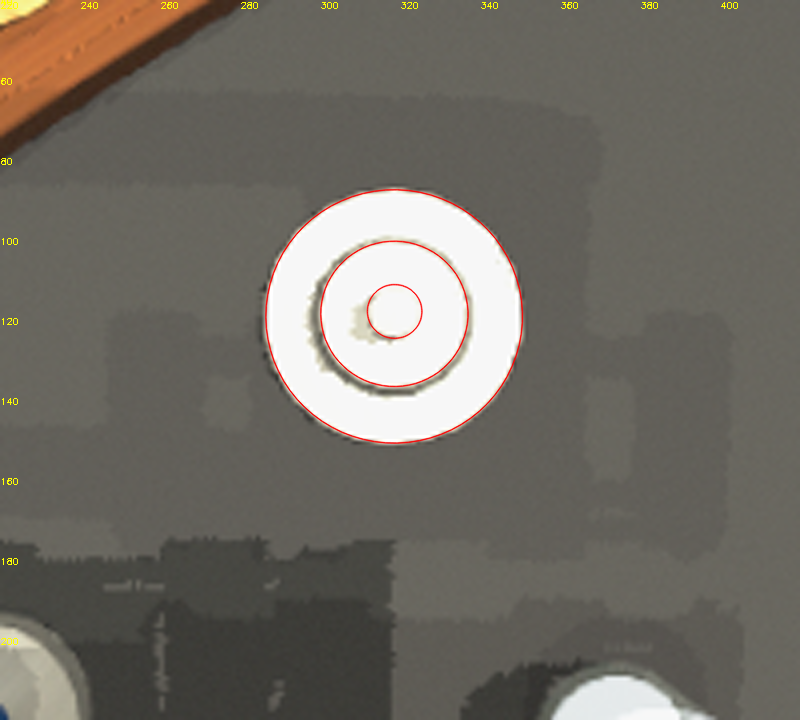

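```bash
python3 plan.py .594 -.241 .031 -38.1;  python3 -m creep '{"travel":[[-0.04,0,0],[-0.07,0,0],[-0.044,0.02,0],[0,0.06,0],[0,0.08,0],[0,0.06,0],[0,0.05,0],[0,0,0],[0,0,0],[0,0,0]],"roll":[0,0,0,0,0,0,0,0,0,0]}'; python3 plan.py .594 -.241 .031 -38.1
```

```text
pos [ 0.5452 -0.3014  0.2017] ang -38.0 q [-0.68  0.4   1.38  0.    1.37 -0.02] open 0.451 t 45.0
roll 0.0005 units rows>=1 | shift units [-0.1553  0.3415  0.0023] rows>=4 F [ 0.  -1.4  0.6]
clock: 46.0
position: [0.5935, -0.2425, 0.0683]
orientation: [[-0.617, 0.003, 0.787], [-0.787, -0.002, -0.617], [-0.0, -1.0, 0.003]]
ft_force: [0.8, 0.0, -0.6]
opening: 0.449
pos [ 0.5935 -0.2425  0.0683] ang -38.1 q [-0.56  0.54  1.49  0.    1.1   0.1 ] open 0.449 t 46.0
roll 0.0001 units rows>=1 | shift units [-0.0029  0.0746 -0.0011] rows>=1 F [ 0.8  0.  -0.6]
```

```bash
python3 -m creep '{"travel":[[-0.002,0.03,-0.001],[0,0.025,0],[0,0.012,0],[0,0.006,0],[0,0,0],[0,0,0],[0,0,0]],"roll":[0,0,0,0,0,0,0]}'; python3 plan.py .594 -.241 .031 -38.1
python3 - <<'E'
from wfit import *
f=optics.grab_frame("wrist"); cv2.imwrite("pics/w25.png",f["color"])
f=optics.grab_frame("side"); crop(f,270,90,120,100,6,"d25")
E
```

```text
clock: 46.7
position: [0.5928, -0.2413, 0.0302]
orientation: [[-0.617, 0.001, 0.787], [-0.787, -0.0, -0.617], [-0.0, -1.0, 0.001]]
ft_force: [-0.3, 0.6, 0.4]
opening: 0.452
pos [ 0.5928 -0.2413  0.0302] ang -38.1 q [-0.56  0.59  1.52 -0.    1.03  0.1 ] open 0.452 t 46.7
roll -0.0001 units rows>=1 | shift units [-0.002  -0.0016  0.0016] rows>=1 F [-0.3  0.6  0.4]
```

View pics/w25.png

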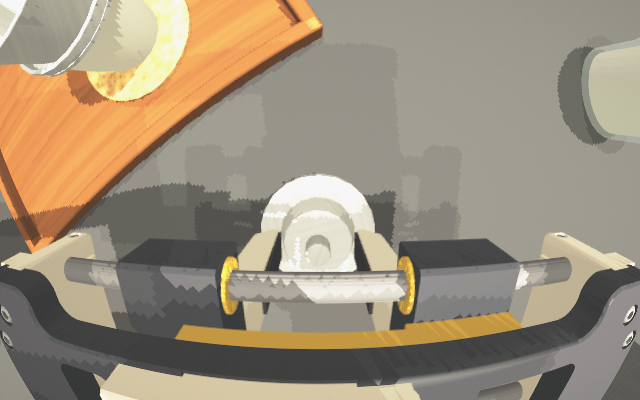

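View pics/d25.png

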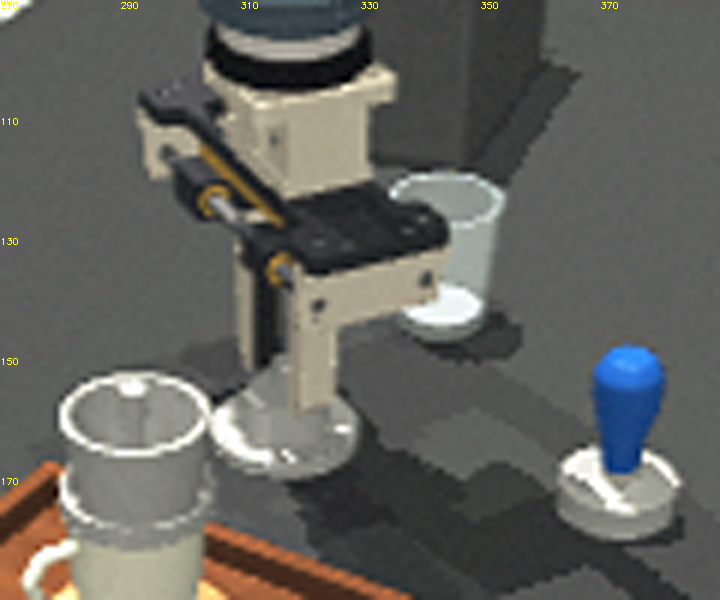

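```bash
python3 -m creep '{"travel":[[-0.002,-0.002,0.001],[0,0,0],[0,0,0],[0,0,0],[0,0,0],[0,0,0],[0,0,0],[0,0,0]],"roll":[0,0,0,0,0,0,0,0]}' 1 20; python3 plan.py .594 -.241 .031 -38.1; python3 -m creep '{"travel":[[0,0,0],[0,-0.006,0],[0,-0.02,0],[0,-0.03,0],[0,-0.06,0],[0,-0.08,0],[0,-0.08,0],[0,-0.08,0],[0,-0.06,0],[0,0,0],[0,0,0]],"roll":[0,0,0,0,0,0,0,0,0,0,0]}';python3 - <<'E'
from wfit import *
f=optics.grab_frame("wrist"); cv2.imwrite("pics/w26.png",f["color"])
E
python3 held.py .037 -.0225;python3 plan.py .53 -.117 .235 -38.1
```

```text
clock: 47.6
position: [0.5934, -0.2405, 0.0307]
orientation: [[-0.617, 0.0, 0.787], [-0.787, 0.0, -0.617], [-0.0, -1.0, 0.0]]
ft_force: [0.6, 0.3, -0.4]
opening: 0.144
pos [ 0.5934 -0.2405  0.0307] ang -38.1 q [-0.56  0.59  1.52  0.    1.03  0.11] open 0.144 t 47.6
roll -0.0001 units rows>=1 | shift units [ 0.0001 -0.0007  0.0015] rows>=1 F [ 0.6  0.3 -0.4]
clock: 48.7
position: [0.5936, -0.2407, 0.2402]
orientation: [[-0.617, 0.002, 0.787], [-0.787, -0.001, -0.617], [-0.0, -1.0, 0.003]]
ft_force: [-1.0, 0.4, -1.5]
opening: 0.14
dz -0.002 score 108.0 tool offset mm [ 0.1 -0.   0.7]
dz -0.001 score 108.7 tool offset mm [ 0.1 -0.   0.7]
dz 0 score 108.7 tool offset mm [ 0.1 -0.   0.7]
dz 0.001 score 106.9 tool offset mm [ 0.1 -0.   0.7]
dz 0.002 score 103.5 tool offset mm [ 0.1 -0.   0.7]
pos [ 0.5926 -0.2401  0.2375] ang -38.1 q [-0.56  0.41  1.27 -0.    1.46  0.11] open 0.144 t 48.8
roll -0.0001 units rows>=1 | shift units [-0.1165  0.0049 -0.2505] rows>=3 F [-0.  -0.8 -0.4]
```

View pics/w26.png

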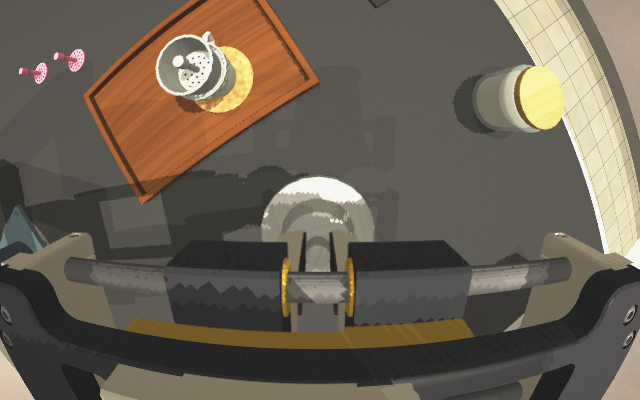

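```bash
python3 -m creep '{"travel":[[-0.015,0,-0.03],[-0.025,0,-0.055],[-0.025,0,-0.055],[-0.025,0,-0.055],[-0.015,0,-0.035],[-0.01,0,-0.02],[0,0,0],[0,0,0],[0,0,0]],"roll":[0,0,0,0,0,0,0,0,0]}';python3 - <<'E'
from wfit import *
f=optics.grab_frame("wrist"); cv2.imwrite("pics/w27.png",f["color"])
c,v=wfit(f,(.576,-.0565),[(.031,.126),(.028,.126)]);print(c,v)
st=sense(); p=np.array(st["position"])
crop(f,220,60,200,220,3,"w27c",[(circ(c,.031,.126),(0,0,255)),(circ(c,.028,.126),(0,0,255)),(circ(p[:2],.037,p[2]-.0225),(0,200,0))],True)
E
python3 plan.py .5755 -.056 .185 -38.1
```

```text
clock: 49.7
position: [0.531, -0.1191, 0.2382]
orientation: [[-0.618, -0.0, 0.786], [-0.786, -0.0, -0.618], [0.0, -1.0, -0.0]]
ft_force: [0.3, -0.2, -0.2]
opening: 0.142
[ 0.576  -0.0565] 156.11594
pos [ 0.5309 -0.1191  0.2383] ang -38.2 q [-0.43  0.24  1.52 -0.    1.39  0.24] open 0.145 t 49.8
roll -0.0004 units rows>=1 | shift units [-0.1542  0.1066 -0.0077] rows>=2 F [ 0.5 -0.1 -0.2]
```

View pics/w27c.png

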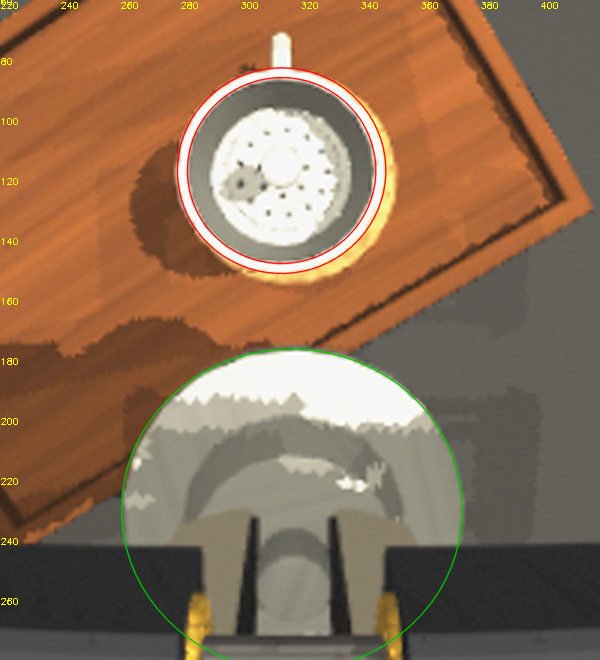

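```bash
python3 -m creep '{"travel":[[-0.03,0,-0.002],[-0.05,0,-0.002],[-0.05,0,-0.002],[-0.024,0.02,-0.001],[0,0.04,0],[0,0.03,0],[0,0.014,0],[0,0,0],[0,0,0],[0,0,0]],"roll":[0,0,0,0,0,0,0,0,0,0]}'; python3 plan.py .5755 -.056 .151 -38.1
python3 - <<'E'
from wfit import *
f=optics.grab_frame("side"); crop(f,230,90,150,110,5,"d28")
E
python3 plan.py .5755 -.056 .151 -38.1
```

```text
clock: 50.75
position: [0.576, -0.0557, 0.1876]
orientation: [[-0.617, 0.002, 0.787], [-0.787, -0.001, -0.617], [-0.001, -1.0, 0.002]]
ft_force: [0.5, -1.3, 0.1]
opening: 0.144
pos [ 0.576  -0.0557  0.1876] ang -38.1 q [-0.29  0.33  1.51 -0.    1.3   0.38] open 0.144 t 50.8
roll -0.0002 units rows>=1 | shift units [ 0.001   0.0731 -0.0004] rows>=1 F [ 0.5 -1.3  0.1]
pos [ 0.5759 -0.0557  0.1876] ang -38.1 q [-0.29  0.33  1.51 -0.    1.3   0.38] open 0.143 t 50.8
roll -0.0002 units rows>=1 | shift units [ 0.001   0.0732 -0.0003] rows>=1 F [ 0.3  0.3 -0. ]
```

View pics/d28.png

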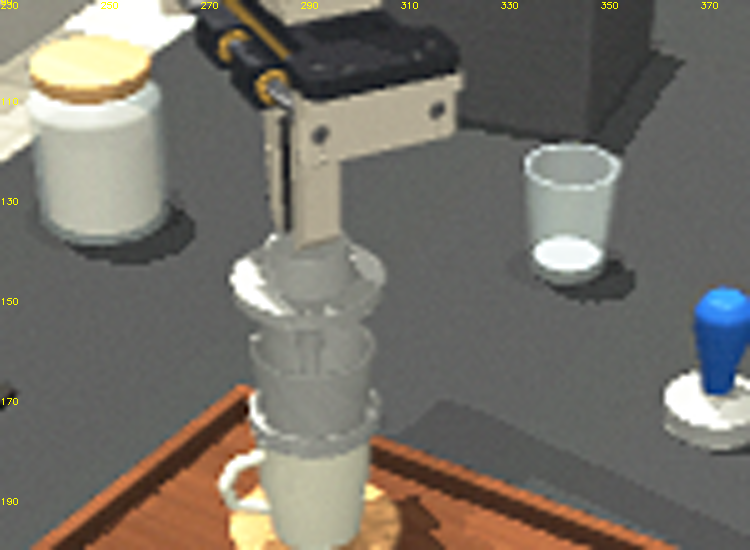

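```bash
python3 -m creep '{"travel":[[0.001,0.02,0],[0,0.02,0],[0,0.012,0],[0,0.006,0],[0,0,0],[0,0,0],[0,0,0]],"roll":[0,0,0,0,0,0,0]}'; python3 plan.py .5755 -.056 .151 -38.1
```

```text
clock: 51.5
position: [0.5753, -0.0559, 0.158]
orientation: [[-0.617, 0.001, 0.787], [-0.787, -0.0, -0.617], [-0.0, -1.0, 0.001]]
ft_force: [0.0, 0.2, -1.0]
opening: 0.144
pos [ 0.5753 -0.0559  0.158 ] ang -38.1 q [-0.29  0.35  1.55  0.    1.23  0.38] open 0.144 t 51.5
roll -0.0001 units rows>=1 | shift units [-0.      0.014   0.0005] rows>=1 F [ 0.   0.2 -1. ]
```

```bash
python3 -m creep '{"travel":[[0,0.005,0],[0,0,0],[0,0,0]],"roll":[0,0,0]}';python3 -m creep '{"travel":[[0,0.004,0],[0,0,0],[0,0,0]],"roll":[0,0,0]}';python3 -m creep '{"travel":[[0,0.003,0],[0,0,0],[0,0,0]],"roll":[0,0,0]}';python3 -m creep '{"travel":[[0,0.001,0],[0,0,0],[0,0,0]],"roll":[0,0,0]}'
```

```text
clock: 51.8
position: [0.575, -0.0558, 0.1552]
orientation: [[-0.617, -0.0, 0.787], [-0.787, 0.0, -0.617], [-0.0, -1.0, -0.0]]
ft_force: [1.0, -0.8, -0.7]
opening: 0.141
clock: 52.1
position: [0.575, -0.0558, 0.1531]
orientation: [[-0.617, -0.0, 0.787], [-0.787, 0.0, -0.617], [0.0, -1.0, -0.0]]
ft_force: [-0.8, -0.2, -0.2]
opening: 0.14
clock: 52.4
position: [0.575, -0.0558, 0.1516]
orientation: [[-0.617, -0.0, 0.787], [-0.787, 0.0, -0.617], [0.0, -1.0, -0.0]]
ft_force: [1.0, -0.6, 0.2]
opening: 0.143
clock: 52.7
position: [0.575, -0.0558, 0.1511]
orientation: [[-0.617, -0.0, 0.787], [-0.787, 0.0, -0.617], [0.0, -1.0, -0.0]]
ft_force: [-0.9, -0.6, -0.5]
opening: 0.142
```

```bash
python3 -m creep '{"travel":[[0,0.001,0],[0,0,0],[0,0,0]],"roll":[0,0,0]}';python3 -m creep '{"travel":[[0,0.001,0],[0,0,0],[0,0,0]],"roll":[0,0,0]}'
```

```text
clock: 53.0
position: [0.5752, -0.0558, 0.151]
orientation: [[-0.617, 0.001, 0.787], [-0.787, -0.0, -0.617], [-0.0, -1.0, 0.001]]
ft_force: [-0.8, 0.8, 1.9]
opening: 0.143
clock: 53.3
position: [0.5754, -0.0559, 0.151]
orientation: [[-0.617, 0.001, 0.787], [-0.787, -0.0, -0.617], [-0.0, -1.0, 0.001]]
ft_force: [-0.7, 0.5, 5.2]
opening: 0.142
```

Contact at the predicted seat height. Release and back off.

```bash
python3 -m creep '{"travel":[[0,-0.001,0],[0,0,0],[0,0,0],[0,0,0],[0,0,0]],"roll":[0,0,0,0,0]}' 0.7; python3 -m creep '{"travel":[[0,-0.01,0],[0,-0.02,0],[0,-0.03,0],[0,-0.04,0],[0,-0.05,0],[0,-0.03,0],[0,0,0],[0.05,0,0],[0.07,0,0],[0.04,0,0],[0,0,0],[0,0,0],[0,0,0]],"roll":[0,0,0,0,0,0,0,0,0,0,0,0,0]}'
python3 - <<'E'
from wfit import *
f=optics.grab_frame("side"); crop(f,230,100,150,110,5,"d30",[(circ((.576,-.0565),.037,.1265),(0,0,255))])
f=optics.grab_frame("scene"); cv2.imwrite("pics/s30.png",f["color"])
f=optics.grab_frame("wrist"); c,v=wfit(f,(.576,-.0565),[(.037,.1265)]); print(c,v)
crop(f,220,30,200,220,3,"w30",[(circ(c,.037,.1265),(0,0,255))],True)
st=sense(); print(st["clock"],st["position"],st["ft_force"])
E
```

```text
clock: 53.8
position: [0.575, -0.0558, 0.1504]
orientation: [[-0.617, -0.0, 0.787], [-0.787, 0.0, -0.617], [0.0, -1.0, -0.0]]
ft_force: [-1.4, -0.0, 0.3]
opening: 0.302
clock: 55.1
position: [0.526, -0.1181, 0.2404]
orientation: [[-0.617, 0.0, 0.787], [-0.787, 0.001, -0.617], [-0.0, -1.0, -0.0]]
ft_force: [0.0, -0.3, 0.1]
opening: 0.296
[ 0.576 -0.056] 160.32487
55.25 [ 0.52608211 -0.1180032   0.24046517] [0.9253267  0.66208595 0.31703731]
```

View pics/d30.png

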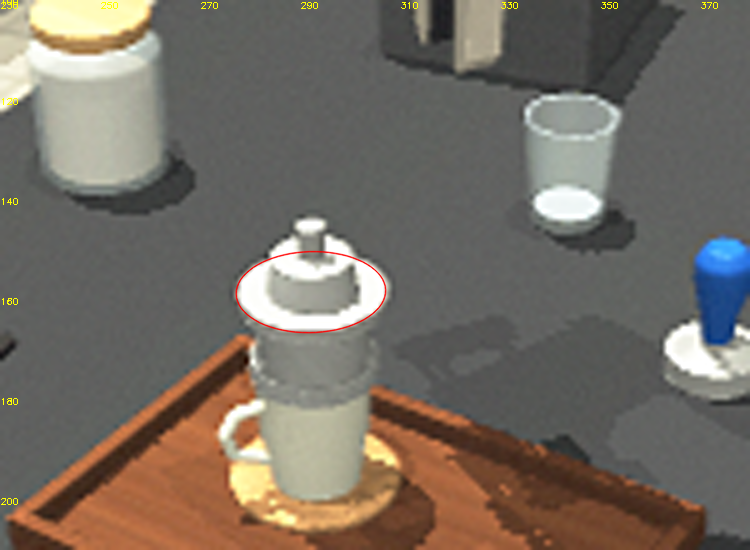

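View pics/s30.png

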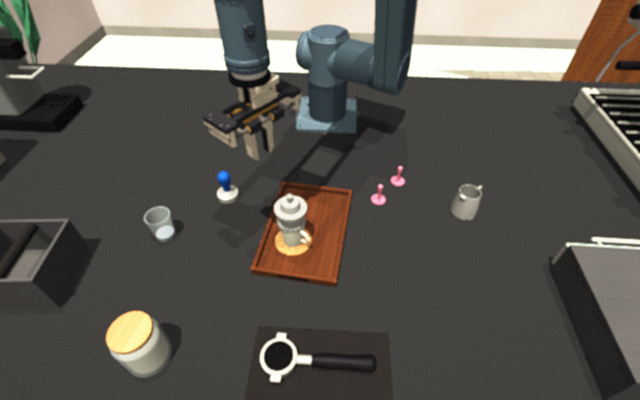

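View pics/w30.png

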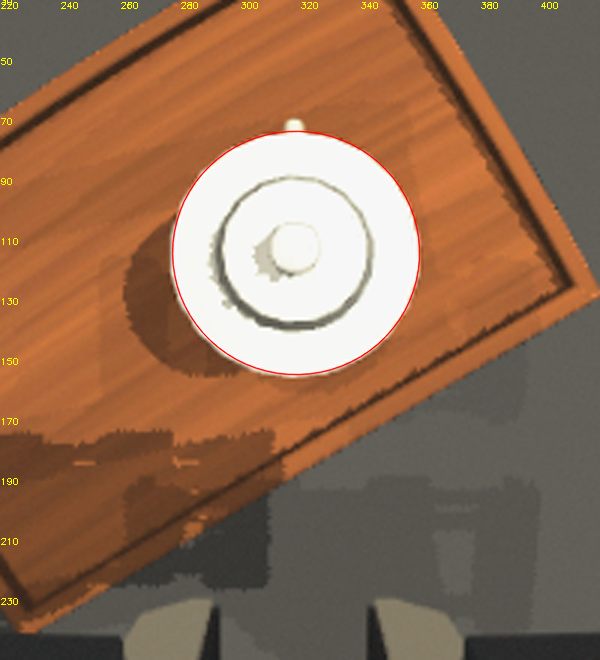

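The lid's outline matches the seated circle in both views: side view centre about (292,158), wrist view about (317,113). The stack is upright, the bystanders are in place and the gripper is clear. I'm handing in.

Run:
```python
from workcell import manip
print(manip.hand_in())
```

```text
the job is handed in; nothing more can be done
None
```

The brewer is assembled on the tray and handed in at about 55 s: the cup is on the coaster, then the drip plate, chamber, press and lid on top of it. The hand-in reports no verdict, so the result below is from my own checks.

- **Seating:** I lowered each piece slowly until the wrist force showed contact. The drip plate, chamber, press and lid each touched within about 0.5 mm of the height expected when seated. The cup touched at its predicted height too.
- **Final position:** In the last pictures the lid fits its seated circle at (0.576, −0.056) m. That is about 0.5 mm from the chamber's fitted axis (0.576, −0.0565) m and about 2 mm from the coaster's centre (0.578, −0.0565) m. The stack looks upright, and the gripper is clear of it.
- **Other objects:** The tamper, glass, milk jug and both pink look-alikes appear where they were at the start. I judged this by eye and did not measure it.
- **Checks that disagreed:** An automatic fit of the drip plate was about 2–4 mm off because of glare, so I corrected it from an enlarged picture before placing the chamber. Camera fits and arm readings otherwise differed by about 1 mm. No drops or slips were seen.

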